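# Load freshly coated boards on the drying tree

### The arm

A 7-joint arm with a two-finger parallel gripper is mounted at the origin on the work surface. World frame = base frame: x ahead of the robot, y to its left, z up, the work surface at z = 0. Lengths are in m, angles in rad, forces in N, time in s.
With the tool pointing down it reaches from about 0.425 to 0.875 m from the base axis. Payload 8.4 kg.
Tool frame: the origin (TCP) lies at the very end of the fingers, on their centre line; the grasp point (between the pads) lies 19 mm behind it; z points along the fingers, y is the line along which they close (so a half turn about z gives the same grasp; the last joint's range is limited). The gripper opens to 85 mm and grips with 20 to 120 N. Pads are 22 mm wide; open, the fingers measure 114 mm over their backs; the gripper's body (76 mm by 85 mm) begins 54 mm behind the grasp point. The pads swing forward as they close: fully open they stand 13 mm farther back than shut.
Start: joints at [-1.438, 0.333, 0.04, 1.465, -0.013, 1.343, -0.059], TCP at [0.149, 0.633, 0.204] pointing down, gripper open.
Joint ranges: [-2.58, 2.58], [-0.38, 2.09], [-1.3, 1.39], [0.25, 2.4], [-1.5, 4.64], [0.08, 2.09], [-2.65, 2.65]. Speed limits (rad/s): [2.22, 2.22, 2.79, 2.79, 3.14, 3.14, 3.14].

### API

Orientations are given as a 3x3 rotation matrix whose columns are the frame's x, y, z axes.
In Python, from workcell import bot gives the robot as it stands.
- The arm moves only by the tool step_arm, never from a script. Its argument "plan" is a list of rows, each a list of 7 numbers: the shift along the world's x, y, z in cm, then the turn, a rotation vector about the world's x, y, z in rad, then the gripper command: -1 is fully open, 1 is shut, values between are in proportion. In form: [[dx, dy, dz, wx, wy, wz, hand], ...]. A call has 1 to 20 rows; each row shifts and turns the commanded pose from where the row before left it; what a row does not reach is not made up. A row lasts 1/12 s, in which the tool goes at most 41.7 mm and 7.16 degrees, less where a joint would pass 70% of its speed; a pose out of reach is approached as far as the arm can. A call is refused whole if a number of a shift passes 4.17 or a number of a turn 0.125, either way. A call with a gripper value outside its range is refused whole. The fingers move at their own pace and stop on an object; the grip force is fixed at half the most. Time passes only in rows, so rows that do not move let the fingers close. It gives the time, the measured TCP pose, the force, the opening and the grip force at its end, in the units of the state.
- bot.read_state(): the state, without advancing time (a new reading comes with each control period).
- bot.read_camera(name): name is "scene" or "top" or "wrist"; returns a dict with "image" (384x512x3 uint8, red, green, blue), "mtx" (3x3 intrinsics, pixels), "distortion" ([k1, k2, p1, p2, k3] as OpenCV has them; the pictures are not rectified), "cam_to_world" (4x4, takes a point from camera to world coordinates). Camera axes: x right, y down, z forward; pixel columns grow to the right and rows downward; lengths in m; the calibration is good to about 2 mm. A picture is of the moment at which its call begins. There is no depth.
- bot.close_job(): hands the job in; it is judged then, once.
The state is a dict: "time": time; "joint_positions": joint angles; "qd": joint speeds; "joint_efforts": joint torques, N m; "tcp_pos": TCP position; "orientation": TCP orientation; "force": force on the tool from outside, world axes, zero at the start; "moment": the same for the moment, N m; "opening": opening from 0.0 (shut) to 1.0 (fully open); "gripper_force": force on a finger pad.
Only numpy, scipy, OpenCV 4.12 (cv2) and the standard library are available. Lean on these libraries where they do the work, as an engineer would, in place of code of your own. Each camera call takes 0.05 s, during which the arm holds its last target. There are 200 camera calls.

### The job

Hang every blue board carrier that is standing on the bench on the drying tree by its eye, each on a free branch of its own: for each one, first turn the tree so that the branch points along the orange arrow, then slide the carrier over the red end and well in, clear of the red. Secure each hung carrier with a red keeper clip clamped upright over the red end of its branch, and leave everything hanging freely, at most swaying a little, without shoving the other things on the bench about.

Things in the scene. Friction and masses are not known exactly. Their poses are not given: they have to be found in the camera images.
- treebase: Drying tree's fixed base: grey disc, radius 85, 12 high (mm). Origin: on the table under the tree's vertical axis. Its own -x is the loading side: there a orange arrow on the table points away from the axis (its point 135 out), roughly towards the robot. On the base turns a post of radius 12 with five level branches, one every 72 degrees.
- tree (a joint): Angle of the tree (rad), anticlockwise from above; at 0 branch P points along the base's +x. Turns two turns either way, stays where left (friction 0.2 N m). Anticlockwise from P: P free, one taken, Q free (144 deg), R free (216 deg), one taken. The taken two have a green board and a red clip bolted on, the same shapes as the loose ones, hung likewise.
- knob (a point): Centre of the round black knob on top of the tree, on the axis: radius 18, 36 high (217 to 253 above the table). Gripped from above, it turns the tree.
- branchP_seat (a point): Point in free branch P, 78 out from the axis: where a carrier should hang. A branch is a flat bar on edge, 8 thick, 12 high (158 to 170 above the table), reaching 145 out from the axis. The point lies in the middle of the bar, 6 below its top edge.
- branchP_tip (a point): Point in the red end of free branch P (red from 105 to 145 out), 124 out from the axis, in the middle of the bar: where a keeper clip goes.
- branchQ_seat (a point): Point in free branch Q, 78 out from the axis: where a carrier should hang. A branch is a flat bar on edge, 8 thick, 12 high (158 to 170 above the table), reaching 145 out from the axis. The point lies in the middle of the bar, 6 below its top edge.
- branchQ_tip (a point): Point in the red end of free branch Q (red from 105 to 145 out), 124 out from the axis, in the middle of the bar: where a keeper clip goes.
- branchR_seat (a point): Point in free branch R, 78 out from the axis: where a carrier should hang. A branch is a flat bar on edge, 8 thick, 12 high (158 to 170 above the table), reaching 145 out from the axis. The point lies in the middle of the bar, 6 below its top edge.
- branchR_tip (a point): Point in the red end of free branch R (red from 105 to 145 out), 124 out from the axis, in the middle of the bar: where a keeper clip goes.
- boardA_tab (a point): Carrier A (may be absent), 240 g, 125 high: steel foot 50 (x) x 64 (y) x 8; blue board 6 x 64, up to 63; then a frame 14 (x) x 38 (y) with an eye through it along x (closed window 26 wide, 65 to 92 above the underside, its roof a blunt V, 83 at the sides); the solid top is the grip tab. Both faces alike. Point: on the centre line in the tab, 111 up, 34 above the eye's centre; x through the eye, z up.
- boardB_tab (a point): Carrier B (may be absent), 240 g, 125 high: steel foot 50 (x) x 64 (y) x 8; blue board 6 x 64, up to 63; then a frame 14 (x) x 38 (y) with an eye through it along x (closed window 26 wide, 65 to 92 above the underside, its roof a blunt V, 83 at the sides); the solid top is the grip tab. Both faces alike. Point: on the centre line in the tab, 111 up, 34 above the eye's centre; x through the eye, z up.
- boardC_tab (a point): Carrier C (may be absent), 240 g, 125 high: steel foot 50 (x) x 64 (y) x 8; blue board 6 x 64, up to 63; then a frame 14 (x) x 38 (y) with an eye through it along x (closed window 26 wide, 65 to 92 above the underside, its roof a blunt V, 83 at the sides); the solid top is the grip tab. Both faces alike. Point: on the centre line in the tab, 111 up, 34 above the eye's centre; x through the eye, z up.
- clipA_pivot (a point): Red clip A, like a clothes peg standing on its jaws: 80 high, 24 wide (x), 60 g. Point: hinge pin (along x), 43 above the jaw ends; z up, y across the levers. Handles: flat pads 22 (x) x 20, leaning out 0.4 rad, top edges 28 either side in y, 37 above the pin; 56 over all. Rubber jaws 22 high, 24 over all in y. Axes: those of the +y lever, which tilts 0.4 rad when squeezed evenly.
- clipA_arm (a joint): Opening of clip A (rad): 0 shut, about 0.19 clamped on a branch, 0.8 fully squeezed (stop; 13 N in y). The handle pads are then upright, 23 over all, 25 to 45 above the pin; the jaws stand 33 apart at their ends (39 below the pin), 19 at their top (20 below it). Squeezed while standing it may lean up to 0.2 rad in the grip, the jaws' middle with it. Let go, they shut with about 7 N.
- clipB_pivot (a point): Red clip B, like a clothes peg standing on its jaws: 80 high, 24 wide (x), 60 g. Point: hinge pin (along x), 43 above the jaw ends; z up, y across the levers. Handles: flat pads 22 (x) x 20, leaning out 0.4 rad, top edges 28 either side in y, 37 above the pin; 56 over all. Rubber jaws 22 high, 24 over all in y. Axes: those of the +y lever, which tilts 0.4 rad when squeezed evenly.
- clipB_arm (a joint): Opening of clip B (rad): 0 shut, about 0.19 clamped on a branch, 0.8 fully squeezed (stop; 13 N in y). The handle pads are then upright, 23 over all, 25 to 45 above the pin; the jaws stand 33 apart at their ends (39 below the pin), 19 at their top (20 below it). Squeezed while standing it may lean up to 0.2 rad in the grip, the jaws' middle with it. Let go, they shut with about 7 N.
- clipC_pivot (a point): Red clip C, like a clothes peg standing on its jaws: 80 high, 24 wide (x), 60 g. Point: hinge pin (along x), 43 above the jaw ends; z up, y across the levers. Handles: flat pads 22 (x) x 20, leaning out 0.4 rad, top edges 28 either side in y, 37 above the pin; 56 over all. Rubber jaws 22 high, 24 over all in y. Axes: those of the +y lever, which tilts 0.4 rad when squeezed evenly.
- clipC_arm (a joint): Opening of clip C (rad): 0 shut, about 0.19 clamped on a branch, 0.8 fully squeezed (stop; 13 N in y). The handle pads are then upright, 23 over all, 25 to 45 above the pin; the jaws stand 33 apart at their ends (39 below the pin), 19 at their top (20 below it). Squeezed while standing it may lean up to 0.2 rad in the grip, the jaws' middle with it. Let go, they shut with about 7 N.
- driver: Blue screwdriver lying on the table; bystander. Origin: centre of its underside.
- sparepcb: Bare green board lying on the table, 85 x 60; bystander. Origin: centre of its underside.
- tape: Yellow tape ring, radius 30, 20 high; bystander. Origin: centre of its underside.
- bottle: Clear bottle with green label, radius 31, 190 high; bystander. Origin: centre of its underside.
- screwbox: Open cardboard screw box, 110 x 90 x 35; bystander. Origin: centre of its underside.
- meter: Yellow hand-held meter lying flat, 150 x 75 x 32; bystander. Origin: centre of its underside.
Mind the look-alikes: they are no part of the job. What is shaped like the part that bears clipA_pivot but purple is not meant.

How it is judged:
By the outcome, as a careful person would: the job done as asked, in the order asked, and still so for the second after the job is handed in, with the robot touching nothing.
Of boardA, boardB, boardC only 2 to 3 are there at a start; the rules pass over those that are not, and their reading is None.
At some moment in a run one of boardA, boardB, boardC may be knocked a few centimetres aside while the robot is not near it.
It also fails if it takes over 210 s, if anything falls off the work surface, if the arm or the gripper's body presses on something with over 40 N, if the wrist force passes 120 N, or if a joint passes its speed limit or range.

## Working session

There is one attempt and no reset: what is moved stays moved. The work goes in short steps, Python scripts to look and compute and a tool call to move; the robot and the scene stay as the last step left them, time stands still between calls to the robot, and variables do not carry over. Pictures are saved under pics/ and viewed, at most 14 in all, crops included, and the job is handed in when it is done.

Besides the shell and the picture viewer there is one more tool, called as name(argument=value, ...), one argument or row to a line, values as JSON. step_arm: Moves the arm, as the interface text tells. Its arguments: {"type":"object","properties":{"plan":{"type":"array"}},"required":["plan"]}

```bash
mkdir -p pics; cat > h.py <<'E'
import numpy as np, cv2
from workcell import bot
def cam(n):
    c=bot.read_camera(n); return c
def ray(c,uv):
    p=cv2.undistortPoints(np.array([[uv]],float),c["mtx"],np.array(c["distortion"],float))[0,0]
    T=np.array(c["cam_to_world"]); d=T[:3,:3]@np.array([p[0],p[1],1]); return T[:3,3],d
def plane(c,uv,z):
    o,d=ray(c,uv); return o+d*(z-o[2])/d[2]
def proj(c,P):
    T=np.linalg.inv(np.array(c["cam_to_world"])); P=np.atleast_2d(np.array(P,float))
    return cv2.projectPoints(P,cv2.Rodrigues(T[:3,:3])[0],T[:3,3],np.array(c["mtx"],float),np.array(c["distortion"],float))[0][:,0]
def save(c,n,crop=None,s=1):
    im=c["image"][:,:,::-1]
    if crop: im=im[crop[1]:crop[3],crop[0]:crop[2]]
    cv2.imwrite("pics/"+n+".png",cv2.resize(im,None,fx=s,fy=s,interpolation=cv2.INTER_CUBIC))
E
python3 - <<'E'
from h import *
np.set_printoptions(precision=3,suppress=True)
for n in("scene","top"):
    c=cam(n); save(c,n+"0",s=1.56); print(n,c["mtx"],c["cam_to_world"])
    import pickle; pickle.dump(c,open(n+"0.pkl","wb"))
print(bot.read_state())
E
```

```text
scene [[448.037   0.    252.851]
 [  0.    448.037 195.52 ]
 [  0.      0.      1.   ]] [[ 0.842  0.355 -0.407  1.145]
 [ 0.54  -0.562  0.627 -0.902]
 [-0.006 -0.747 -0.665  1.098]
 [ 0.     0.     0.     1.   ]]
top [[470.187   0.    256.047]
 [  0.    470.187 188.861]
 [  0.      0.      1.   ]] [[-0.087 -0.974  0.211  0.315]
 [-0.996  0.085 -0.021  0.004]
 [ 0.002 -0.212 -0.977  1.358]
 [ 0.     0.     0.     1.   ]]
{'time': 0.1, 'joint_positions': array([-1.438,  0.334,  0.04 ,  1.466, -0.013,  1.343, -0.059]), 'qd': array([ 0.   , -0.002, -0.   , -0.002,  0.002,  0.001,  0.   ]), 'joint_efforts': array([  0.005, -66.002,   1.371, -40.648,   0.017,   0.009,  -0.   ]), 'tcp_pos': array([0.149, 0.632, 0.203]), 'orientation': array([[-0.973,  0.23 , -0.   ],
       [ 0.23 ,  0.973, -0.001],
       [-0.   , -0.001, -1.   ]]), 'force': array([0.06 , 0.565, 0.27 ]), 'moment': array([-0.011, -0.022,  0.043]), 'gripper_force': 0.0, 'opening': 1.0024240062664358}
```

View pics/scene0.png

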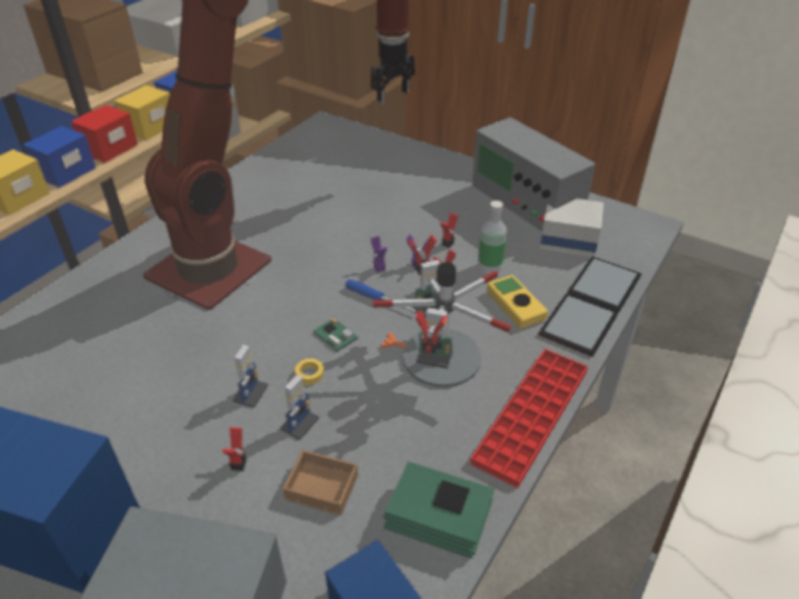

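View pics/top0.png

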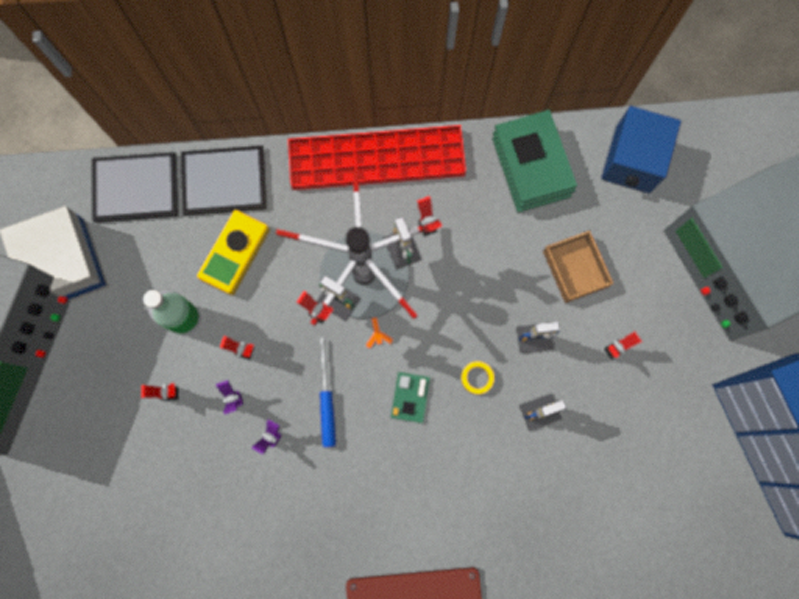

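The scene view (799x599, scale 1.56) shows two blue carriers at (248,378) and (298,405), and the tree at (440,320). The top view shows the same carriers at (540,332) and (545,410).

- **Clips:** there are three red ones, at top (237,347), (158,392) and (622,345).
- **Look-alikes:** two purple clips at (230,397) and (268,437), and two clips bolted on the tree at (315,307) and (430,215). I won't use any of these.
- **Free branch ends:** (283,235), (355,190) and (412,313). The last lies between the taken ones, so it is P.

Next I'll measure these.

```bash
python3 - <<'E'
from h import *
import pickle
np.set_printoptions(precision=3,suppress=True)
c=pickle.load(open("top0.pkl","rb"));s=512/799
H=cv2.cvtColor(c["image"],cv2.COLOR_RGB2HSV)
def blobs(m,name,zs,lo=12,hi=2000):
    n,l,st,ce=cv2.connectedComponentsWithStats(m.astype(np.uint8))
    for i in range(1,n):
        if lo<st[i,4]<hi:
            p=np.argwhere(l==i)[:,::-1].astype(np.float32); r=cv2.minAreaRect(p)
            # world axis of box
            b=cv2.boxPoints(r); w=np.array([plane(c,q,zs)[:2] for q in b]); e=[w[1]-w[0],w[2]-w[1]]
            L=[np.hypot(*x) for x in e]; k=int(L[1]>L[0])
            print(name,"px799",(ce[i]/s).round(),"A",st[i,4],"ctr",plane(c,ce[i],zs)[:2],"rect",w.mean(0),"L",np.round(sorted(L),3),"ang",np.degrees(np.arctan2(e[k][1],e[k][0])).round(1))
h,S,V=H[...,0],H[...,1],H[...,2]
red=((h<6)|(h>174))&(S>120)&(V>70)
blobs(red,"red",0.165)
blobs((h>6)&(h<16)&(S>170)&(V>120),"orange",0.0)
roi=np.zeros_like(red);roi[195:290,325:375]=1
blobs((V>165)&(S<60)&roi,"white",.115)
blobs((V<75)&roi,"foot",.008)
roi[:]=0;roi[135:185,205:265]=1
blobs((V<60)&roi,"dark",.253)
blobs(((h>20)&(h<32)&(S>150)),"yellow",.02)
save(c,"crop1",(320,180,430,290),5)
E
```

```text
red px799 [425. 206.] A 90 ctr [ 0.722 -0.077] rect [ 0.722 -0.076] L [0.02  0.035] ang -179.4
red px799 [430. 226.] A 64 ctr [ 0.686 -0.083] rect [ 0.685 -0.083] L [0.015 0.036] ang -74.3
red px799 [286. 234.] A 48 ctr [0.694 0.161] rect [0.694 0.161] L [0.009 0.036] ang -109.4
red px799 [705. 290.] A 27 ctr [ 0.536 -0.525] rect [ 0.536 -0.525] L [0.011 0.015] ang -95.0
red px799 [306. 301.] A 86 ctr [0.575 0.135] rect [0.575 0.134] L [0.021 0.03 ] ang -130.7
red px799 [ 62. 299.] A 26 ctr [0.612 0.533] rect [0.612 0.533] L [0.011 0.013] ang -95.0
red px799 [407. 307.] A 50 ctr [ 0.55  -0.031] rect [ 0.549 -0.032] L [0.009 0.037] ang -144.5
red px799 [322. 314.] A 77 ctr [0.551 0.109] rect [0.549 0.111] L [0.018 0.04 ] ang -41.5
red px799 [630. 340.] A 84 ctr [ 0.464 -0.389] rect [ 0.463 -0.388] L [0.018 0.031] ang -63.5
red px799 [228. 344.] A 79 ctr [0.515 0.265] rect [0.515 0.264] L [0.019 0.029] ang -113.5
red px799 [248. 350.] A 46 ctr [0.501 0.235] rect [0.502 0.235] L [0.013 0.022] ang -20.8
red px799 [613. 351.] A 42 ctr [ 0.449 -0.359] rect [ 0.449 -0.359] L [0.013 0.021] a
[... 436 characters left out ...]
0.025] L [0.043 0.048] ang -172.0
white px799 [547. 326.] A 80 ctr [ 0.506 -0.269] rect [ 0.506 -0.27 ] L [0.015 0.038] ang -88.5
white px799 [554. 407.] A 86 ctr [ 0.369 -0.262] rect [ 0.369 -0.262] L [0.015 0.039] ang -73.5
foot px799 [540. 342.] A 72 ctr [ 0.495 -0.275] rect [ 0.496 -0.274] L [0.02  0.046] ang -111.3
foot px799 [547. 419.] A 57 ctr [ 0.354 -0.27 ] rect [ 0.354 -0.269] L [0.012 0.046] ang -82.1
dark px799 [358. 240.] A 161 ctr [0.645 0.039] rect [0.646 0.039] L [0.029 0.036] ang 175.5
yellow px799 [236. 248.] A 904 ctr [0.72  0.276] rect [0.715 0.281] L [0.079 0.151] ang -30.9
yellow px799 [477. 377.] A 195 ctr [ 0.438 -0.151] rect [ 0.437 -0.152] L [0.056 0.057] ang -50.5
```

View pics/crop1.png

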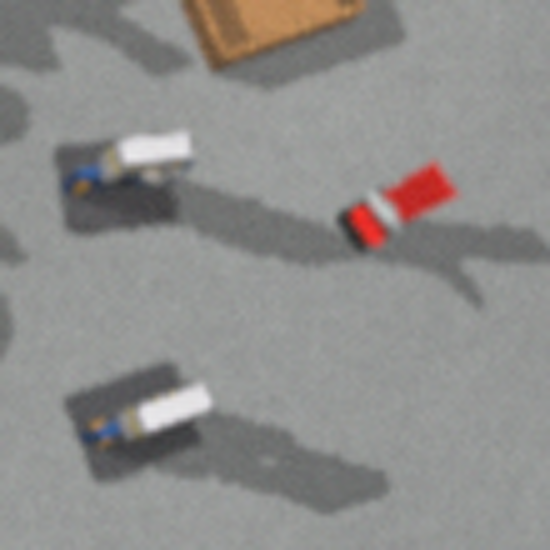

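Board 1's tab is at (0.506,-0.269) and board 2's at (0.369,-0.262); the crop confirms both are blue with white tabs, and the red clip beside them is genuine. The tree axis is at about (0.653,0.042) and the arrow points along 188.4°. P stands at 215.5°, so it needs -27°. I'll move over the knob now.

step_arm(
  plan=[
    [0,0,4,0,0,0,-1],
    [0,0,4,0,0,0,-1],
    [0,0,4,0,0,0.05,-1],
    [2.5,-2.9,0,0,0,0.05,-1],
    [2.5,-2.9,0,0,0,0.05,-1],
    [2.5,-2.9,0,0,0,0.05,-1],
    [2.5,-2.9,0,0,0,0.05,-1],
    [2.5,-2.9,0,0,0,0.05,-1],
    [2.5,-2.9,0,0,0,0.05,-1],
    [2.5,-2.9,0,0,0,0.05,-1],
    [2.5,-2.9,0,0,0,0.05,-1],
    [2.5,-2.9,0,0,0,0.02,-1],
    [2.5,-2.9,0,0,0,0,-1],
    [2.5,-2.9,0,0,0,0,-1],
    [2.5,-2.9,0,0,0,0,-1],
    [2.5,-2.9,0,0,0,0,-1],
    [2.5,-2.9,0,0,0,0,-1],
    [2.5,-2.9,0,0,0,0,-1],
    [2.5,-2.9,0,0,0,0,-1],
    [0,0,0,0,0,0,-1],
  ],
)

```text
time: 1.77
tcp_pos: [0.553, 0.1603, 0.3237]
orientation: [[-0.974, -0.226, 0.001], [-0.226, 0.974, -0.004], [-0.0, -0.004, -1.0]]
force: [0.2, -1.1, 0.7]
opening: 1.001
gripper_force: 0.0
```

```bash
cat >> h.py <<'E'
def st():
    s=bot.read_state();R=s["orientation"]
    print("t",round(s["time"],2),"tcp",s["tcp_pos"].round(4),"yang",np.degrees(np.arctan2(R[1,1],R[0,1])).round(1),"zax",R[:,2].round(3),"F",s["force"].round(1),"open",round(s["opening"],3),"g",round(s["gripper_force"],1),"q",s["joint_positions"].round(2))
E
python3 - <<'E'
from h import *
st(); c=cam("wrist"); save(c,"w1",s=1.5)
for p in [(.653,.0415,.253)]: print(proj(c,p)*1.5)
print(c["cam_to_world"])
E
```

```text
t 1.77 tcp [0.553  0.1603 0.3237] yang 103.1 zax [ 0.001 -0.004 -1.   ] F [ 0.2 -1.1  0.7] open 1.001 g 0.0 q [-0.77  0.15  0.47  1.47 -0.06  1.54  1.5 ]
[[145.90263437 420.32722601]]
[[-0.2250323   0.9202698   0.32009992  0.46856918]
 [ 0.97434287  0.21390731  0.06999743  0.1414758 ]
 [-0.0040552   0.32763875 -0.94479437  0.49251345]
 [ 0.          0.          0.          1.        ]]
```

View pics/w1.png

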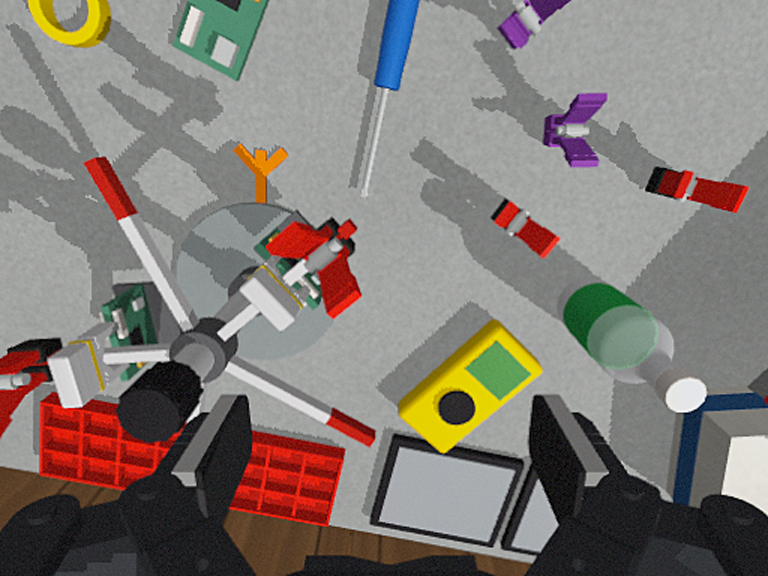

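The wrist view shows the knob at (150,415), the arrow stem around (262,185), P's red end at (110,187) and R's at (350,425). I'll refine the axis and angles from this picture.

```bash
python3 - <<'E'
from h import *
np.set_printoptions(precision=4,suppress=True)
c=cam("wrist")
f=lambda u,z: plane(c,(u[0]/1.5,u[1]/1.5),z)[:2]
H=cv2.cvtColor(c["image"],cv2.COLOR_RGB2HSV);h,S,V=[H[...,i] for i in range(3)]
def line(m,box,z):
    b=[int(x/1.5) for x in box]; k=np.zeros_like(m);k[b[1]:b[3],b[0]:b[2]]=1
    p=np.argwhere(m&k)[:,::-1]; w=np.array([plane(c,q,z)[:2] for q in p]); m0=w.mean(0)
    d=np.linalg.svd(w-m0)[2][0]; t=(w-m0)@d
    return m0,np.degrees(np.arctan2(d[1],d[0])),len(p),t.max()-t.min(), w
red=((h<6)|(h>174))&(S>120)&(V>60)
a=line(red,(75,145,145,225),.17); b=line(red,(325,400,385,450),.17)
o=line((h>6)&(h<18)&(S>150),(220,130,300,205),0)
for x in(a,b,o):print(x[:4])
P,R=a[0],b[0]; d=R-P; L=np.hypot(*d); n=np.array([d[1],-d[0]])/L
A=(P+R)/2+n*L/2/np.tan(np.radians(72)); print("L",L,"axis",A)
for p in(P,R,o[0]): v=p-A; print(np.hypot(*v),np.degrees(np.arctan2(v[1],v[0]))%360)
w=o[4]; r=np.hypot(*(w-A).T); print("arrow r",r.min(),r.max()); v=w[r<np.quantile(r,.4)].mean(0)-A; print("stem ang",np.degrees(np.arctan2(v[1],v[0]))%360)
st()
E
```

```text
(array([ 0.5455, -0.0274]), np.float64(35.66431500181272), 648, np.float64(0.03987066333559834))
(array([0.6884, 0.1605]), np.float64(68.12673818829401), 383, np.float64(0.04124387015039148))
(array([0.5366, 0.0234]), np.float64(18.75303252022439), 390, np.float64(0.05730936524205475))
L 0.23607842916367977 axis [0.6475 0.0433]
0.12411377511155945 214.73138244573093
0.12411377511155948 70.73138244573092
0.11260662846795318 190.17671577100694
arrow r 0.08189818353992306 0.1378082560338166
stem ang 189.3669266415503
t 1.87 tcp [0.55   0.1667 0.3236] yang 103.4 zax [-0.001 -0.001 -1.   ] F [-0.5  1.4 -0.7] open 0.999 g 0.0 q [-0.78  0.14  0.47  1.47 -0.06  1.54  1.49]
```

step_arm(
  plan=[
    [2.5,-3.1,0,0,0,0,-1],
    [2.5,-3.1,0,0,0,0,-1],
    [2.5,-3.1,0,0,0,0,-1],
    [2.5,-3.1,0,0,0,0,-1],
    [0,0,0,0,0,0,-1],
    [0,0,0,0,0,0,-1],
    [0,0,-3,0,0,0,-1],
    [0,0,-3,0,0,0,-1],
    [0,0,-2,0,0,0,-1],
    [0,0,-2,0,0,0,-1],
    [0,0,0,0,0,0,-1],
    [0,0,0,0,0,0,-1],
  ],
)

```text
time: 2.87
tcp_pos: [0.6482, 0.0471, 0.2238]
orientation: [[-0.971, -0.239, -0.002], [-0.239, 0.971, 0.001], [0.002, 0.001, -1.0]]
force: [-0.0, 0.8, 0.9]
opening: 1.003
gripper_force: 0.0
```

```bash
python3 - <<'E'
from h import *
st(); c=cam("wrist"); save(c,"w2",s=1.5); st()
E
```

```text
t 2.87 tcp [0.6482 0.0471 0.2238] yang 103.8 zax [-0.002  0.001 -1.   ] F [-0.   0.8  0.9] open 1.003 g 0.0 q [-0.55  0.35  0.55  1.46 -0.19  1.38  1.81]
t 2.92 tcp [0.6492 0.0465 0.2252] yang 103.8 zax [ 0.     0.001 -1.   ] F [-0.  -1.3  1. ] open 1.003 g 0.0 q [-0.55  0.35  0.55  1.45 -0.19  1.38  1.81]
```

View pics/w2.png

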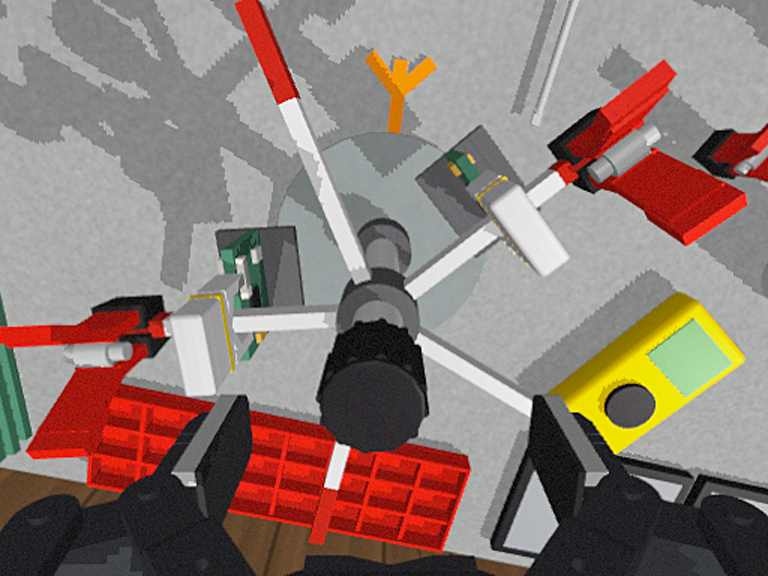

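```bash
python3 - <<'E'
from h import *
c=cam("wrist");print(plane(c,(373/1.5,403/1.5),.253))
H=cv2.cvtColor(c["image"],cv2.COLOR_RGB2HSV);h,S,V=[H[...,i] for i in range(3)]
o=(h>6)&(h<18)&(S>150);o[90:]=0
w=np.array([plane(c,q,0)[:2] for q in np.argwhere(o)[:,::-1]])
for A in[(.650,.042)]:
    r=np.hypot(*(w-A).T);v=w-A;a=np.degrees(np.arctan2(v[:,1],v[:,0]))%360;print(r.min(),r.max(),a.mean(),a[r<.11].mean())
red=((h<6)|(h>174))&(S>120)&(V>60); red[70:]=0; red[:,:150]=0; red[:,210:]=0
w=np.array([plane(c,q,.168)[:2] for q in np.argwhere(red)[:,::-1]]); m=w.mean(0);print(m,np.degrees(np.arctan2(*(m-A)[::-1]))%360, np.degrees(np.arctan(*np.linalg.svd(w-m)[2][0][::-1])))
E
```

```text
[0.64980862 0.04098319 0.253     ]
0.08431407745533032 0.1667987139562414 190.05913287092116 188.03666631783076Traceback (most recent call last):
  File "<stdin>", line 9, in <module>
TypeError: return arrays must be of ArrayType
```

step_arm(
  plan=[
    [0,-0.45,-0.2,0,0,0,-1],
    [0,0,0,0,0,0,1],
    [0,0,0,0,0,0,1],
    [0,0,0,0,0,0,1],
    [0,0,0,0,0,0,1],
    [0,0,0,0,0,0,1],
    [0,0,0,0,0,0,1],
    [0,0,0,0,0,0,1],
    [0,0,0,0,0,0,1],
    [0,0,0,0,0,0,1],
    [0,0,0,0,0,0,1],
  ],
)

```text
time: 3.88
tcp_pos: [0.6492, 0.0413, 0.2231]
orientation: [[-0.972, -0.237, 0.0], [-0.237, 0.972, 0.002], [-0.001, 0.002, -1.0]]
force: [-3.2, 2.7, 7.0]
opening: 0.358
gripper_force: 58.8
```

step_arm(
  plan=[
    [0,0,0,0,0,-0.05,1],
    [0,0,0,0,0,-0.06,1],
    [0,0,0,0,0,-0.06,1],
    [0,0,0,0,0,-0.06,1],
    [0,0,0,0,0,-0.06,1],
    [0,0,0,0,0,-0.06,1],
    [0,0,0,0,0,-0.06,1],
    [0,0,0,0,0,-0.05,1],
    [0,0,0,0,0,0,1],
    [0,0,0,0,0,0,1],
    [0,0,0,0,0,0,1],
  ],
)

```text
time: 4.8
tcp_pos: [0.6492, 0.043, 0.2231]
orientation: [[-0.976, 0.217, 0.0], [0.217, 0.976, 0.003], [0.001, 0.003, -1.0]]
force: [-3.3, 5.6, 6.4]
opening: 0.363
gripper_force: 59.0
```

```bash
cat > tree.py <<'E'
from h import *
st()
c=cam("wrist"); H=cv2.cvtColor(c["image"],cv2.COLOR_RGB2HSV);h,S,V=[H[...,i] for i in range(3)]
A=np.array((.650,.0415))
def fit(m,z,rmin,rmax):
    w=np.array([plane(c,q,z)[:2] for q in np.argwhere(m)[:,::-1]]); v=w-A; r=np.hypot(*v.T); a=np.arctan2(v[:,1],v[:,0])
    k=(r>rmin)&(r<rmax)&(abs((np.degrees(a)%360)-189)<16); w=w[k]; m0=w.mean(0); d=np.linalg.svd(w-m0,full_matrices=False)[2][0]
    return len(w),m0,"bearing",np.degrees(np.arctan2(*(m0-A)[::-1]))%360,"dir",np.degrees(np.arctan2(d[1],d[0]))%180+180
print("arrow",fit((h>6)&(h<18)&(S>150)&(V>120),0,.08,.14))
print("branch",fit(((h<6)|(h>174))&(S>120)&(V>60),.169,.1,.15))
print("whitebar",fit((S<40)&(V>170),.17,.05,.1))
E
python3 tree.py
```

```text
t 4.8 tcp [0.6492 0.043  0.2231] yang 77.4 zax [ 0.     0.003 -1.   ] F [-3.3  5.6  6.4] open 0.363 g 59.0 q [-0.6   0.37  0.63  1.46 -0.22  1.38  1.39]
arrow (341, array([0.5420384 , 0.02485714]), 'bearing', np.float64(188.76346832057368), 'dir', np.float64(193.86149547893487))
branch (1143, array([0.52634167, 0.0235311 ]), 'bearing', np.float64(188.2678335923643), 'dir', np.float64(188.9709139651151))
whitebar (1209, array([0.57273989, 0.03012859]), 'bearing', np.float64(188.37287367499474), 'dir', np.float64(182.4174428300791))
```

The branch bears about 188.5° and the arrow about 188.7°, so they're aligned. Releasing the knob and moving over board 1.

step_arm(
  plan=[
    [0,0,0,0,0,0,-1],
    [0,0,0,0,0,0,-1],
    [0,0,0,0,0,0,-1],
    [0,0,0,0,0,0,-1],
    [0,0,0,0,0,0,-1],
    [0,0,3.5,0,0,0,-1],
    [0,0,3.5,0,0,0,-1],
    [-1.5,-3.2,0,0,0,0.03,-1],
    [-1.5,-3.2,0,0,0,0.03,-1],
    [-1.5,-3.2,0,0,0,0.03,-1],
    [-1.5,-3.2,0,0,0,0.03,-1],
    [-1.5,-3.2,0,0,0,0.03,-1],
    [-1.5,-3.2,0,0,0,0.03,-1],
    [-1.5,-3.2,0,0,0,0.03,-1],
    [-1.5,-3.2,0,0,0,0.03,-1],
    [-1.5,-3.2,0,0,0,0,-1],
    [-1,-2.4,-2,0,0,0,-1],
    [0,0,-3,0,0,0,-1],
    [0,0,0,0,0,0,-1],
    [0,0,0,0,0,0,-1],
  ],
)

```text
time: 6.52
tcp_pos: [0.5038, -0.2711, 0.2415]
orientation: [[-1.0, -0.018, -0.002], [-0.018, 1.0, 0.001], [0.002, 0.001, -1.0]]
force: [0.4, 0.3, 0.1]
opening: 1.002
gripper_force: 0.0
```

```bash
python3 - <<'E'
from h import *
st(); c=cam("wrist"); save(c,"w3",s=1.5)
H=cv2.cvtColor(c["image"],cv2.COLOR_RGB2HSV);h,S,V=[H[...,i] for i in range(3)]
m=((V>165)&(S<50)).astype(np.uint8)
n,l,s,ce=cv2.connectedComponentsWithStats(m)
for i in range(1,n):
    if s[i,4]>150:
        r=cv2.minAreaRect(np.argwhere(l==i)[:,::-1].astype(np.float32)); b=cv2.boxPoints(r); w=np.array([plane(c,q,.125)[:2] for q in b]);e=[w[1]-w[0],w[2]-w[1]];k=int(np.hypot(*e[1])>np.hypot(*e[0]))
        print(ce[i]*1.5,s[i,4],w.mean(0).round(4),[np.hypot(*x).round(3) for x in e],np.degrees(np.arctan2(e[k][1],e[k][0]))%180)
E
```

```text
t 6.52 tcp [ 0.5038 -0.2711  0.2415] yang 91.0 zax [-0.002  0.001 -1.   ] F [0.4 0.3 0.1] open 1.002 g 0.0 q [-0.26  0.19  0.78  1.63 -0.13  1.38  2.13]
[420.51764057  25.1907387 ] 907 [ 0.3675 -0.2579] [np.float64(0.037), np.float64(0.013)] 104.6236450907703
[684.12616822 147.44158879] 214 [ 0.4256 -0.1093] [np.float64(0.022), np.float64(0.006)] 165.51641036917158
[721.31174089 165.85020243] 247 [ 0.4351 -0.0864] [np.float64(0.015), np.float64(0.012)] 164.53290337796162
[398.55198488 276.1389414 ] 529 [ 0.5024 -0.2663] [np.float64(0.035), np.float64(0.013)] 90.95250137894756
```

View pics/w3.png

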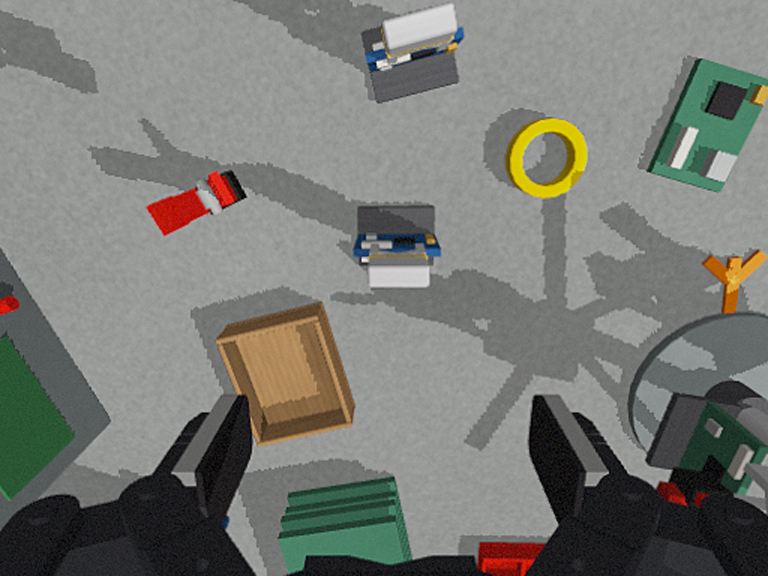

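The wrist view shows board 1's tab at (398,276), board 2's at (420,25) and the red clip at (200,203). The gripper is centred over board 1 to within 5 mm. Descending to grip it.

step_arm(
  plan=[
    [-0.1,0.45,-3,0,0,0,-1],
    [0,0,-3,0,0,0,-1],
    [0,0,-3,0,0,0,-1],
    [0,0,-3,0,0,0,-1],
    [0,0,-2,0,0,0,-1],
    [0,0,-0.7,0,0,0,-1],
    [0,0,0,0,0,0,-1],
    [0,0,0,0,0,0,-1],
    [0,0,0,0,0,0,1],
    [0,0,0,0,0,0,1],
    [0,0,0,0,0,0,1],
    [0,0,0,0,0,0,1],
    [0,0,0,0,0,0,1],
    [0,0,0,0,0,0,1],
    [0,0,0,0,0,0,1],
    [0,0,0,0,0,0,1],
    [0,0,0,0,0,0,1],
  ],
)

```text
time: 7.98
tcp_pos: [0.5042, -0.2673, 0.0964]
orientation: [[-1.0, -0.018, 0.002], [-0.018, 1.0, 0.0], [-0.002, 0.0, -1.0]]
force: [-1.0, 1.8, 9.4]
opening: 0.384
gripper_force: 58.7
```

step_arm(
  plan=[
    [0,0,2,0,0,0,1],
    [0,0,3,0,0,0,1],
    [0,0,3,0,0,0,1],
    [0,0,1,0,0,0,1],
    [-0.5,2,0,0,0,0.013,1],
    [-0.5,3,0,0,0,0.013,1],
    [-0.5,3,0,0,0,0.013,1],
    [-0.5,3,0,0,0,0.013,1],
    [-0.5,3,0,0,0,0.013,1],
    [-0.5,3,0,0,0,0.013,1],
    [-0.5,3,0,0,0,0.013,1],
    [-0.5,3,0,0,0,0.013,1],
    [-0.2,3,0,0,0,0.013,1],
    [0,2,0,0,0,0.013,1],
    [0,0,0,0,0,0,1],
    [0,0,0,0,0,0,1],
    [0,0,0,0,0,0,1],
    [0,0,0,0,0,0,1],
  ],
)

```text
time: 9.48
tcp_pos: [0.4614, 0.0114, 0.1851]
orientation: [[-0.989, -0.146, 0.0], [-0.146, 0.989, -0.0], [-0.0, -0.0, -1.0]]
force: [-0.4, -0.4, -0.2]
opening: -0.0
gripper_force: 0.0
```

```bash
python3 - <<'E'
from h import *
st(); c=cam("wrist"); save(c,"w4",s=1.5); st()
c=cam("scene"); save(c,"s4",(180,150,360,300),4)
E
```

```text
t 9.48 tcp [0.4614 0.0114 0.1851] yang 98.4 zax [ 0. -0. -1.] F [-0.4 -0.4 -0.2] open -0.0 g 0.0 q [-0.63 -0.07  0.49  1.95  0.03  1.25  1.57]
t 9.53 tcp [0.4614 0.0114 0.1851] yang 98.4 zax [ 0. -0. -1.] F [-0.3 -0.4 -0.3] open 0.0 g 0.0 q [-0.63 -0.07  0.49  1.95  0.03  1.25  1.57]
```

View pics/w4.png

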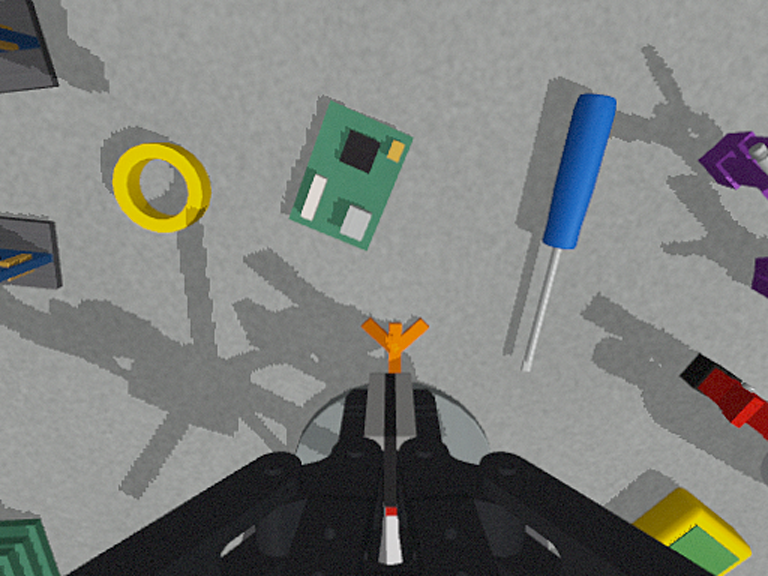

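View pics/s4.png

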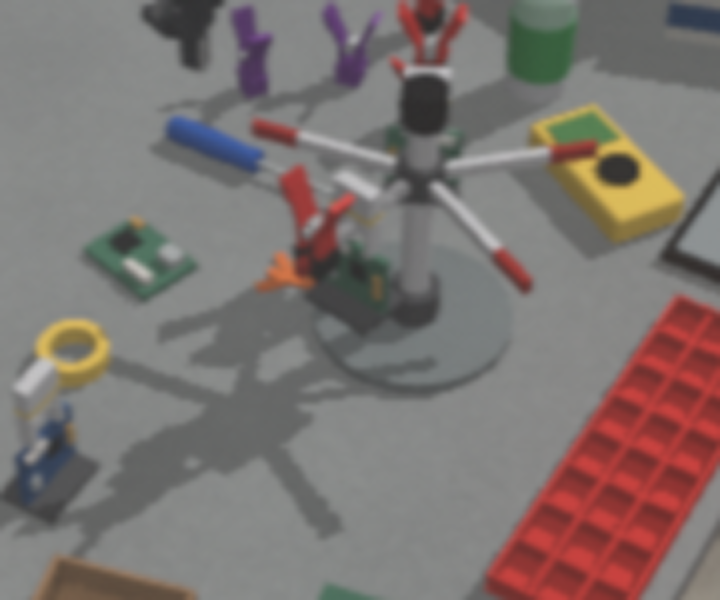

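The grip slipped: the hand is empty, and board 1 still stands at about its old spot in the wrist view (30,250). The pads held too little of the tab, so I'll regrip lower, since the frame sides run straight down to 65 mm.

step_arm(
  plan=[
    [0,0,2,0,0,0,-1],
    [0.5,-3,2,0,0,0,-1],
    [0.5,-3,1,0,0,0,-1],
    [0.5,-3,0,0,0,0,-1],
    [0.5,-3,0,0,0,0,-1],
    [0.5,-3,0,0,0,0,-1],
    [0.5,-3,0,0,0,0,-1],
    [0.5,-3,0,0,0,-0.03,-1],
    [0.5,-3,0,0,0,-0.03,-1],
    [0,-3,0,0,0,-0.04,-1],
    [0,-1,0,0,0,-0.03,-1],
    [0,0,0,0,0,0,-1],
    [0,0,0,0,0,0,-1],
    [0,0,0,0,0,0,-1],
  ],
)

```text
time: 10.75
tcp_pos: [0.5015, -0.2662, 0.2349]
orientation: [[-1.0, -0.02, -0.0], [-0.02, 1.0, 0.001], [0.0, 0.001, -1.0]]
force: [0.5, 0.1, -0.4]
opening: 0.999
gripper_force: 0.0
```

```bash
cat > white.py <<'E'
from h import *
st(); c=cam("wrist"); 
H=cv2.cvtColor(c["image"],cv2.COLOR_RGB2HSV);h,S,V=[H[...,i] for i in range(3)]
m=((V>165)&(S<50)).astype(np.uint8)
n,l,s,ce=cv2.connectedComponentsWithStats(m)
for i in range(1,n):
    if s[i,4]>350:
        r=cv2.minAreaRect(np.argwhere(l==i)[:,::-1].astype(np.float32)); b=cv2.boxPoints(r); w=np.array([plane(c,q,.125)[:2] for q in b]);e=[w[1]-w[0],w[2]-w[1]];k=int(np.hypot(*e[1])>np.hypot(*e[0]))
        print(ce[i]*1.5,s[i,4],w.mean(0).round(4),[np.hypot(*x).round(3) for x in e],np.degrees(np.arctan2(e[k][1],e[k][0]))%180)
E
python3 white.py
```

```text
t 10.75 tcp [ 0.5015 -0.2662  0.2349] yang 91.1 zax [-0.     0.001 -1.   ] F [ 0.5  0.1 -0.4] open 0.999 g 0.0 q [-0.31  0.18  0.83  1.66 -0.14  1.36  2.13]
[412.14873418  26.91455696] 948 [ 0.3674 -0.2577] [np.float64(0.037), np.float64(0.013)] 104.31188156781884
[397.48674912 279.97261484] 566 [ 0.5012 -0.2619] [np.float64(0.035), np.float64(0.013)] 91.05914759542476
```

step_arm(
  plan=[
    [0,0.35,-3,0,0,0,-1],
    [0,0,-3,0,0,0,-1],
    [0,0,-3,0,0,0,-1],
    [0,0,-3,0,0,0,-1],
    [0,0,-2.5,0,0,0,-1],
    [0,0,-1,0,0,0,-1],
    [0,0,0,0,0,0,-1],
    [0,0,0,0,0,0,1],
    [0,0,0,0,0,0,1],
    [0,0,0,0,0,0,1],
    [0,0,0,0,0,0,1],
    [0,0,0,0,0,0,1],
    [0,0,0,0,0,0,1],
    [0,0,0,0,0,0,1],
    [0,0,0,0,0,0,1],
    [0,0,0,0,0,0,1],
    [0,0,0,0,0,0,1],
  ],
)

```text
time: 12.22
tcp_pos: [0.5025, -0.2639, 0.0818]
orientation: [[-1.0, -0.019, 0.003], [-0.019, 1.0, 0.0], [-0.003, 0.0, -1.0]]
force: [-1.6, 3.1, 8.6]
opening: 0.427
gripper_force: 59.7
```

step_arm(
  plan=[
    [0,0,0.3,0,0,0,1],
    [0,0,0.5,0,0,0,1],
    [0,0,0.5,0,0,0,1],
    [0,0,0.5,0,0,0,1],
    [0,0,0,0,0,0,1],
  ],
)

```text
time: 12.63
tcp_pos: [0.5019, -0.2643, 0.0994]
orientation: [[-1.0, -0.018, 0.002], [-0.018, 1.0, -0.0], [-0.002, -0.0, -1.0]]
force: [0.2, 0.4, -1.0]
opening: 0.428
gripper_force: 60.3
```

```bash
python3 - <<'E'
from h import *
st(); c=cam("wrist"); save(c,"w5",s=1.5)
E
```

```text
t 12.63 tcp [ 0.5019 -0.2643  0.0994] yang 91.0 zax [ 0.002 -0.    -1.   ] F [ 0.2  0.4 -1. ] open 0.428 g 60.3 q [-0.26  0.31  0.79  1.83 -0.24  1.1   2.21]
```

View pics/w5.png

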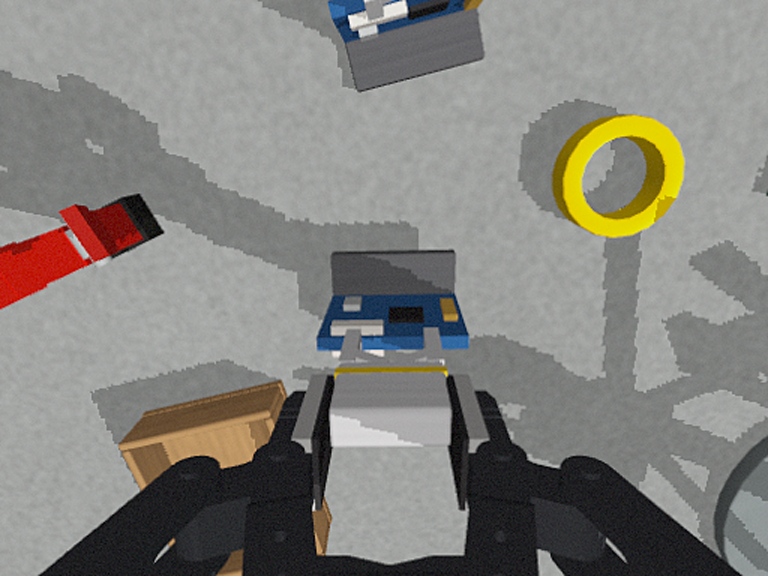

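Now it holds: opening 0.43, grip 60 N. The tab at (390,410) sits between the pads with the foot off the table. Carrying it to the loading line.

step_arm(
  plan=[
    [0,0,1,0,0,0,1],
    [0,0,2,0,0,0,1],
    [0,0,2,0,0,0,1],
    [0,0,1.5,0,0,0,1],
    [0,0,0.5,0,0,0,1],
    [-0.5,1.5,0,0,0,0.01,1],
    [-0.5,2.5,0,0,0,0.015,1],
    [-0.5,2.5,0,0,0,0.015,1],
    [-0.5,2.5,0,0,0,0.015,1],
    [-0.5,2.5,0,0,0,0.015,1],
    [-0.5,2.5,0,0,0,0.015,1],
    [-0.5,2.5,0,0,0,0.015,1],
    [-0.3,2.5,0,0,0,0.015,1],
    [-0.2,2.5,0,0,0,0.015,1],
    [0,2.5,0,0,0,0,1],
    [0,2.2,0,0,0,0,1],
    [0,1.5,0,0,0,0,1],
    [0,0.2,0,0,0,0,1],
    [0,0,0,0,0,0,1],
    [0,0,0,0,0,0,1],
  ],
)

```text
time: 14.35
tcp_pos: [0.4612, 0.0142, 0.1679]
orientation: [[-0.989, -0.147, -0.0], [-0.147, 0.989, -0.001], [0.0, -0.0, -1.0]]
force: [-0.2, -0.7, -3.2]
opening: 0.429
gripper_force: 60.8
```

```bash
python3 - <<'E'
from h import *
st(); c=cam("scene"); save(c,"s6",(200,150,340,260),5)
E
```

```text
t 14.35 tcp [0.4612 0.0142 0.1679] yang 98.5 zax [-0.    -0.001 -1.   ] F [-0.2 -0.7 -3.2] open 0.429 g 60.8 q [-0.68 -0.06  0.54  1.98  0.03  1.22  1.57]
```

View pics/s6.png

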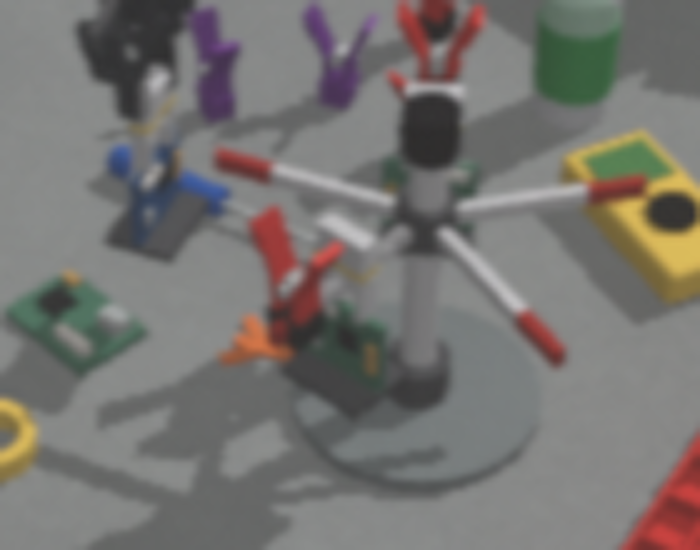

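The scene crop shows the carrier upright at (155,180), in line with P's red end at (240,163). Sliding it in.

step_arm(
  plan=[
    [1,0.14,0.05,0,0,0,1],
    [1,0.14,0,0,0,0,1],
    [1,0.14,0,0,0,0,1],
    [1,0.14,0,0,0,0,1],
    [1,0.14,0,0,0,0,1],
    [1,0.14,0,0,0,0,1],
    [0,0,0,0,0,0,1],
  ],
)

```text
time: 14.98
tcp_pos: [0.5228, 0.0228, 0.1686]
orientation: [[-0.989, -0.147, 0.001], [-0.147, 0.989, -0.001], [-0.001, -0.001, -1.0]]
force: [-1.1, 0.5, -1.8]
opening: 0.429
gripper_force: 60.8
```

step_arm(
  plan=[
    [1,0.14,0,0,0,0,1],
    [1,0.14,0,0,0,0,1],
    [1,0.15,0,0,0,0,1],
    [1,0.15,0,0,0,0,1],
    [0.9,0.14,0,0,0,0,1],
    [0,0,0,0,0,0,1],
    [0,0,0,0,0,0,1],
  ],
)

```text
time: 15.57
tcp_pos: [0.5706, 0.0306, 0.1683]
orientation: [[-0.989, -0.148, -0.001], [-0.148, 0.989, -0.001], [0.001, -0.001, -1.0]]
force: [-0.1, -0.4, -2.2]
opening: 0.427
gripper_force: 60.8
```

```bash
python3 - <<'E'
from h import *
st(); c=cam("scene"); save(c,"s7",(200,150,340,260),5)
E
```

```text
t 15.57 tcp [0.5706 0.0306 0.1683] yang 98.5 zax [-0.001 -0.001 -1.   ] F [-0.1 -0.4 -2.2] open 0.427 g 60.8 q [-0.63  0.21  0.57  1.73 -0.12  1.23  1.69]
```

View pics/s7.png

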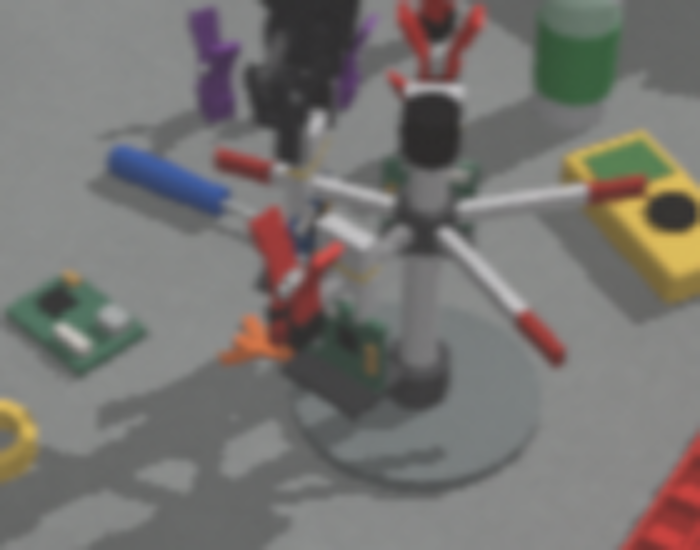

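The carrier is threaded on P with the red end clear at (235,162). Lowering, then releasing.

step_arm(
  plan=[
    [0.25,0.04,-0.2,0,0,0,1],
    [0,0,-0.2,0,0,0,1],
    [0,0,-0.1,0,0,0,1],
    [0,0,0,0,0,0,1],
    [0,0,0,0,0,0,0.1],
    [0,0,0,0,0,0,0],
    [0,0,0,0,0,0,-0.3],
    [0,0,0,0,0,0,-0.5],
    [0,0,0,0,0,0,-0.7],
    [0,0,0,0,0,0,-0.7],
    [0,0,1,0,0,0,-0.7],
    [0,0,2,0,0,0,-0.7],
    [0,0,3,0,0,0,-0.7],
    [0,0,3,0,0,0,-0.7],
    [0,0,1.5,0,0,0,-1],
    [-1.8,-3.5,0,0,0,0,-1],
    [-1.8,-3.5,0,0,0,0,-1],
    [-1.8,-3.5,0,0,0,0,-1],
    [-1.8,-3.5,0,0,0,0,-1],
    [0,0,0,0,0,0,-1],
  ],
)

```text
time: 17.28
tcp_pos: [0.4976, -0.1174, 0.2702]
orientation: [[-0.991, -0.137, 0.002], [-0.137, 0.991, -0.0], [-0.001, -0.001, -1.0]]
force: [-0.4, -2.1, -0.0]
opening: 1.002
gripper_force: 0.0
```

```bash
python3 - <<'E'
from h import *
st(); c=cam("wrist"); save(c,"w8",s=1.25)
st(); c=cam("top"); save(c,"t8",s=1.25)
c=cam("scene"); save(c,"s8",(200,150,340,260),5)
E
python3 -c "
import cv2,numpy as np
a=cv2.imread('pics/s8.png');b=cv2.imread('pics/w8.png')
cv2.imwrite('pics/m8.png',np.vstack([cv2.resize(a,(400,300)),cv2.resize(b,(400,300))]))"
```

```text
t 17.28 tcp [ 0.4976 -0.1174  0.2702] yang 97.9 zax [ 0.002 -0.    -1.   ] F [-0.4 -2.1 -0. ] open 1.002 g 0.0 q [-0.53 -0.01  0.68  1.72  0.    1.42  1.86]
t 17.33 tcp [ 0.4993 -0.1135  0.2701] yang 98.1 zax [ 0.002  0.001 -1.   ] F [0.2 0.2 0.4] open 1.0 g 0.0 q [-0.53 -0.    0.68  1.72  0.    1.42  1.86]
```

View pics/m8.png

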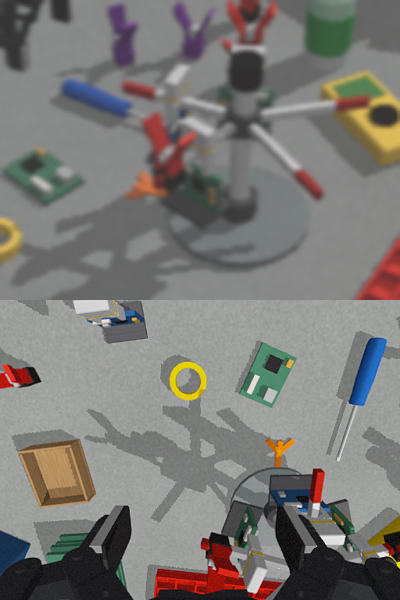

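P now carries the first carrier: the crop shows it hanging behind the red end, and the wrist part shows it in place. Next is the clip, using numbers rather than pictures from here.

```bash
python3 - <<'E'
from h import *
import pickle
c=pickle.load(open("top0.pkl","rb"))
for p in[(396,222),(240/1.5605,347/1.5605),(162/1.5605,391/1.5605)]: print(plane(c,p,.045).round(3))
st()
E
```

```text
[ 0.469 -0.406  0.045]
[0.527 0.271 0.045]
[0.461 0.41  0.045]
t 17.43 tcp [ 0.501  -0.1089  0.2695] yang 98.4 zax [ 0.001  0.001 -1.   ] F [-0.3  0.7 -0.1] open 1.003 g 0.0 q [-0.53 -0.    0.67  1.72 -0.    1.42  1.85]
```

step_arm(
  plan=[
    [0.6,-3.5,-0.5,0,0,0,-1],
    [0.6,-3.5,-0.5,0,0,0,-1],
    [0.6,-3.5,-0.5,0,0,0,-1],
    [0.6,-3.5,-0.5,0,0,0,-1],
    [0.6,-3.5,-0.5,0,0,0,-1],
    [0.6,-3.5,-0.5,0,0,0,-1],
    [0.6,-3.5,-0.5,0,0,0,-1],
    [0.6,-3.5,-0.5,0,0,0,-1],
    [0,0,0,0,0,0,-1],
    [0,0,0,0,0,0,-1],
    [0,0,0,0,0,0,-1],
  ],
)

```text
time: 18.35
tcp_pos: [0.5499, -0.3875, 0.2279]
orientation: [[-0.989, -0.149, -0.001], [-0.149, 0.989, 0.001], [0.001, 0.001, -1.0]]
force: [-0.1, 0.5, 0.1]
opening: 0.999
gripper_force: 0.0
```

```bash
cat > clip.py <<'E'
from h import *
import sys
x0,y0=map(float,sys.argv[1:3]); st(); c=cam("wrist"); u=proj(c,(x0,y0,.045))[0]; print("pred px",u,"cam",np.array(c["cam_to_world"])[:3,3])
H=cv2.cvtColor(c["image"],cv2.COLOR_RGB2HSV);h,S,V=[H[...,i] for i in range(3)]
red=(((h<6)|(h>174))&(S>120)&(V>50)).astype(np.uint8)
n,l,s,ce=cv2.connectedComponentsWithStats(red)
for i in range(1,n):
    if s[i,4]>60 and np.hypot(*(ce[i]-u))<90:
        r=cv2.minAreaRect(np.argwhere(l==i)[:,::-1].astype(np.float32)); b=cv2.boxPoints(r); w=np.array([plane(c,q,.07)[:2] for q in b]);e=[w[1]-w[0],w[2]-w[1]];k=int(np.hypot(*e[1])>np.hypot(*e[0]))
        print("red",ce[i].round(),s[i,4],w.mean(0).round(4),[np.hypot(*x).round(3) for x in e],"long",np.degrees(np.arctan2(e[k][1],e[k][0]))%180)
a=int(max(u[0]-60,0));b=int(max(u[1]-60,0)); save(c,sys.argv[3],(a,b,a+120,b+120),4); print("crop",a,b)
import pickle;pickle.dump(c,open(sys.argv[3]+".pkl","wb"))
E
python3 clip.py .469 -.406 c1
```

```text
t 18.35 tcp [ 0.5499 -0.3875  0.2279] yang 98.6 zax [-0.001  0.001 -1.   ] F [-0.1  0.5  0.1] open 0.999 g 0.0 q [-0.02  0.46  0.82  1.4  -0.34  1.43  2.51]
pred px [253.68199772  88.75295366] cam [ 0.4646127  -0.40064366  0.39682398]
red [271.  82.] 574 [ 0.4601 -0.3913] [np.float64(0.023), np.float64(0.022)] long 113.79103799857593
red [236.  93.] 596 [ 0.475  -0.4209] [np.float64(0.025), np.float64(0.022)] long 115.79595827065235
crop 193 28
```

The two handle pads are at (.4601,-.3913) and (.4750,-.4209), so the pin is at (.4676,-.4061) with its y axis along 116.5° or -63.5°. I'll turn the hand to -63.5°.

step_arm(
  plan=[
    [-0.4,-0.1,0,0,0,-0.12,-1],
    [-0.4,-0.1,0,0,0,-0.12,-1],
    [-0.4,-0.1,0,0,0,-0.12,-1],
    [-0.4,-0.1,0,0,0,-0.12,-1],
    [-0.4,-0.1,0,0,0,-0.12,-1],
    [-0.4,-0.1,0,0,0,-0.12,-1],
    [-0.4,-0.1,0,0,0,-0.12,-1],
    [-0.4,-0.1,0,0,0,-0.12,-1],
    [-0.4,-0.1,0,0,0,-0.12,-1],
    [-0.4,-0.1,0,0,0,-0.12,-1],
    [-0.4,-0.1,0,0,0,-0.12,-1],
    [-0.4,-0.1,0,0,0,-0.12,-1],
    [-0.4,-0.1,0,0,0,-0.12,-1],
    [-0.4,-0.1,0,0,0,-0.12,-1],
    [-0.4,-0.1,0,0,0,-0.12,-1],
    [-0.4,-0.1,0,0,0,-0.12,-1],
    [-0.4,-0.1,0,0,0,-0.12,-1],
    [-0.4,-0.1,0,0,0,-0.12,-1],
    [-0.4,-0.1,0,0,0,-0.12,-1],
    [-0.4,0,0,0,0,-0.12,-1],
  ],
)

```text
time: 20.07
tcp_pos: [0.4701, -0.4059, 0.2288]
orientation: [[0.632, 0.775, 0.001], [0.775, -0.632, 0.001], [0.002, 0.0, -1.0]]
force: [-0.4, -0.6, -0.1]
opening: 0.999
gripper_force: 0.0
```

step_arm(
  plan=[
    [-0.1,0,0,0,0,-0.1,-1],
    [0,0,0,0,0,-0.1,-1],
    [0,0,-2,0,0,-0.1,-1],
    [0,0,-3,0,0,-0.1,-1],
    [0,0,-2,0,0,-0.03,-1],
    [0,0,0,0,0,0,-1],
    [0,0,0,0,0,0,-1],
  ],
)

```text
time: 20.65
tcp_pos: [0.4688, -0.406, 0.1586]
orientation: [[0.894, 0.447, -0.0], [0.447, -0.894, 0.002], [0.0, -0.002, -1.0]]
force: [-0.4, -0.4, 0.3]
opening: 1.002
gripper_force: 0.0
```

```bash
python3 clip.py .4676 -.406 c2
```

```text
t 20.65 tcp [ 0.4688 -0.406   0.1586] yang -63.4 zax [-0.     0.002 -1.   ] F [-0.4 -0.4  0.3] open 1.002 g 0.0 q [-0.27  0.65  1.34  1.64 -0.65  1.37  0.06]
pred px [259.99800507 183.07914742] cam [ 0.54222028 -0.3689493   0.3274248 ]
red [240. 188.] 799 [ 0.4637 -0.3898] [np.float64(0.039), np.float64(0.021)] long 152.44734671427705
red [281. 188.] 825 [ 0.4784 -0.4195] [np.float64(0.023), np.float64(0.036)] long 28.52499627724717
crop 199 123
```

step_arm(
  plan=[
    [-0.1,0,-3,0,0,0,-1],
    [0,0,-3,0,0,0,-1],
    [0,0,-3,0,0,0,-1],
    [0,0,-1.3,0,0,0,-1],
    [0,0,0,0,0,0,-1],
    [0,0,0,0,0,0,1],
    [0,0,0,0,0,0,1],
    [0,0,0,0,0,0,1],
    [0,0,0,0,0,0,1],
    [0,0,0,0,0,0,1],
    [0,0,0,0,0,0,1],
    [0,0,0,0,0,0,1],
    [0,0,0,0,0,0,1],
    [0,0,0,0,0,0,1],
    [0,0,0,0,0,0,1],
    [0,0,0,0,0,0,1],
  ],
)

```text
time: 22.03
tcp_pos: [0.4668, -0.4079, 0.0556]
orientation: [[0.896, 0.444, -0.0], [0.444, -0.896, 0.0], [-0.0, -0.0, -1.0]]
force: [-0.3, 0.5, -0.1]
opening: 0.006
gripper_force: 0.0
```

step_arm(
  plan=[
    [0,0,0.5,0,0,0,1],
    [0,0,1,0,0,0,1],
    [0,0,2,0,0,0,1],
    [0,0,3,0,0,0,1],
    [0,0,3,0,0,0,1],
    [0,0,3,0,0,0,1],
    [0,0,3,0,0,0,1],
    [0,0,0,0,0,0,1],
    [0,0,0,0,0,0,1],
  ],
)

```text
time: 22.78
tcp_pos: [0.4672, -0.4089, 0.2131]
orientation: [[0.896, 0.444, 0.003], [0.444, -0.896, -0.002], [0.002, 0.003, -1.0]]
force: [-0.2, 0.4, -0.7]
opening: 0.004
gripper_force: 0.0
```

```bash
python3 - <<'E'
from h import *
st(); c=cam("wrist"); save(c,"w9",(130,150,390,384),3)
c2=cam("scene");
T=bot.read_state(); u=proj(c2,T["tcp_pos"])[0]; a,b=int(u[0]-35),int(u[1]-35); save(c2,"s9",(a,b,a+70,b+70),8); print(u)
a=cv2.imread('pics/w9.png');b=cv2.imread('pics/s9.png')
cv2.imwrite('pics/m9.png',np.hstack([cv2.resize(a,(440,396)),cv2.resize(b,(360,396))]))
import pickle;pickle.dump((c,c2),open("p9.pkl","wb"))
E
```

```text
t 22.78 tcp [ 0.4672 -0.4089  0.2131] yang -63.7 zax [ 0.003 -0.002 -1.   ] F [-0.2  0.4 -0.7] open 0.004 g 0.0 q [-0.27  0.57  1.33  1.57 -0.56  1.44 -0.  ]
[139.13972935 250.40054162]
```

View pics/m9.png

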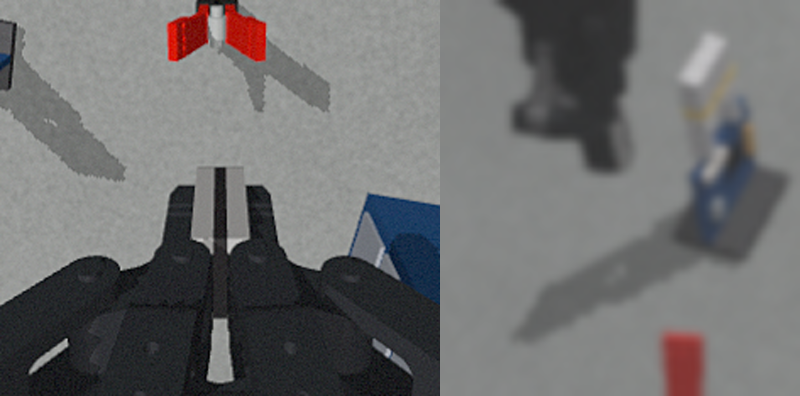

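The hand closed empty; the clip is still standing, at (217,30) in the crop. Locating it again.

```bash
python3 clip.py .4676 -.406 c3; python3 - <<'E'
from h import *
import pickle
for n in("c2","c3"):
    c=pickle.load(open(n+".pkl","rb")); H=cv2.cvtColor(c["image"],cv2.COLOR_RGB2HSV);u=proj(c,(.4676,-.406,.045))[0].astype(int)
    im=H[u[1]-40:u[1]+40,u[0]-50:u[0]+50]
    g=((im[...,1]<40)&(im[...,2]>150)); g=cv2.connectedComponentsWithStats(g.astype(np.uint8)); k=1+g[2][1:,4].argmax(); p=g[3][k]+[u[0]-50,u[1]-40]
    print(n,"pin",p,g[2][k],plane(c,p,.045),"shut fingers at",proj(c,(bot.read_state()["tcp_pos"])))
E
```

```text
t 22.88 tcp [ 0.4668 -0.4077  0.2105] yang -63.7 zax [ 0.     0.001 -1.   ] F [ 0.3 -0.5  0.3] open -0.001 g 0.0 q [-0.27  0.58  1.33  1.58 -0.56  1.44 -0.  ]
pred px [259.27153186 166.7348015 ] cam [ 0.54027322 -0.37070499  0.3793384 ]
red [242. 170.] 565 [ 0.4633 -0.3904] [np.float64(0.035), np.float64(0.022)] long 146.43470445789853
red [277. 170.] 577 [ 0.4777 -0.4197] [np.float64(0.022), np.float64(0.033)] long 27.9074237032097
crop 199 106
c2 pin [259.70760234 180.56725146] [ 46  26  10  24 171] [ 0.46958828 -0.4047162   0.045     ] shut fingers at [[261.86154228 296.61035794]]
c3 pin [253.64261419 157.50291545] [   0    0  100   80 4116] [ 0.47382046 -0.39640921  0.045     ] shut fingers at [[260.40875068 237.31263729]]
```

```bash
python3 - <<'E'
from h import *
import pickle
c,c2=pickle.load(open("p9.pkl","rb")); s=bot.read_state(); R=s["orientation"]; t=np.array([.4672,-.4089,.2131])
for x in(0,.011):
  for h in(0,.01,.02,.03): print(x,h,proj(c,t+R[:,0]*x-R[:,2]*h)[0].round(1),"scene",proj(c2,t+R[:,0]*x-R[:,2]*h)[0].round(1))
im=c["image"]; print("col260 rows",[(r,im[r,260].tolist(),im[r,245].tolist()) for r in range(240,300,4)])
g=cv2.cvtColor(c2["image"],cv2.COLOR_RGB2GRAY); print(g[220:262:2,120:160:3])
E
```

```text
0 0 [260.8 237.6] scene [138.8 250.1]
0 0.01 [260.9 245.7] scene [138.1 247.6]
0 0.02 [261.1 254.7] scene [137.4 245. ]
0 0.03 [261.2 264.8] scene [136.7 242.4]
0.011 0 [260.8 219.8] scene [142.8 250.5]
0.011 0.01 [260.9 227.1] scene [142.2 247.9]
0.011 0.02 [261.1 235.3] scene [141.5 245.3]
0.011 0.03 [261.2 244.4] scene [140.9 242.7]
col260 rows [(240, [146, 151, 147], [151, 151, 150]), (244, [150, 153, 146], [155, 156, 154]), (248, [122, 126, 125], [158, 158, 161]), (252, [25, 26, 26], [144, 147, 144]), (256, [29, 24, 32], [147, 147, 144]), (260, [30, 33, 26], [118, 117, 117]), (264, [24, 26, 26], [140, 138, 134]), (268, [37, 34, 39], [138, 135, 135]), (272, [33, 29, 35], [139, 136, 136]), (276, [26, 21, 28], [139, 139, 136]), (280, [21, 19, 28], [139, 136, 136]), (284, [35, 33, 30], [136, 135, 135]), (288, [45, 42, 41], [135, 133, 132]), (292, [60, 57, 54], [36, 36, 40]), (296, [38, 33, 33], [39, 40, 46])]
[[ 65  49  49  48  51  52  51  74 134 135 135 137 149 137]
 [ 73  61  52  47  48  51  51  74 133 136 135 139 187 157]
 [ 80  68  53  48  48  51  52  94 134 136 135 164 189 139]
[... 363 characters left out ...]
4  55  57  53  54  99 124 135 135 134 115 120  72]
 [133 128 122 120  58  51  95 115 135 135 134 117 120  92]
 [135 134 134 135  73  51  86 116 136 136 136 122 124 120]
 [133 134 134 134  97  62  81 127 136 137 136 112 145  83]
 [135 134 133 134 133 126 130 136 136 135 135  84 126  63]
 [134 134 136 135 135 135 137 136 136 137 137  85  71  67]
 [136 135 135 136 134 137 136 137 136 136 135  79  79  87]
 [135 135 135 135 136 136 137 137 136 132 108  67  79  88]
 [135 135 136 134 134 137 138 135 133 107  83  67  65  79]
 [136 134 134 136 134 136 137 132 121 101  70  68  64  82]
 [136 136 136 136 136 136 128 107 103 102  93  76  69  80]
 [134 134 137 134 133 120 104 102 102 103 102 102 102  86]]
```

The wrist and scene views agree that the real fingertips sit about 20 mm behind the reported TCP. That explains both the slip and this miss, so I'll go about 20 mm lower.

step_arm(
  plan=[
    [0.2,0.2,0,0,0,0,-1],
    [0,0,0,0,0,0,-1],
    [0,0,0,0,0,0,-1],
    [0,0,0,0,0,0,-1],
    [0,0,-3,0,0,0,-1],
    [0,0,-3,0,0,0,-1],
    [0,0,-3,0,0,0,-1],
    [0,0,-3,0,0,0,-1],
    [0,0,-3,0,0,0,-1],
    [0,0,-2.3,0,0,0,-1],
    [0,0,0,0,0,0,-1],
    [0,0,0,0,0,0,1],
    [0,0,0,0,0,0,1],
    [0,0,0,0,0,0,1],
    [0,0,0,0,0,0,1],
    [0,0,0,0,0,0,1],
    [0,0,0,0,0,0,1],
    [0,0,0,0,0,0,1],
    [0,0,0,0,0,0,1],
    [0,0,0,0,0,0,1],
  ],
)

```text
time: 24.6
tcp_pos: [0.4704, -0.4076, 0.0423]
orientation: [[0.896, 0.444, 0.005], [0.444, -0.896, -0.002], [0.004, 0.004, -1.0]]
force: [-3.8, 6.2, 27.4]
opening: 0.264
gripper_force: 58.0
```

step_arm(
  plan=[
    [0,0,0.5,0,0,0,1],
    [0,0,0.5,0,0,0,1],
    [0,0,1,0,0,0,1],
    [0,0,2,0,0,0,1],
    [0,0,3,0,0,0,1],
    [0,0,3,0,0,0,1],
    [0,0,3,0,0,0,1],
    [0,0,3,0,0,0,1],
    [0,0,0,0,0,0,1],
    [0,0,0,0,0,0,1],
  ],
)

```text
time: 25.43
tcp_pos: [0.4693, -0.4068, 0.1999]
orientation: [[0.896, 0.444, 0.003], [0.444, -0.896, -0.002], [0.002, 0.003, -1.0]]
force: [0.1, 0.6, -1.3]
opening: 0.247
gripper_force: 56.4
```

```bash
python3 - <<'E'
from h import *
st(); c=cam("wrist"); st()
s=bot.read_state(); u=proj(c,s["tcp_pos"]-s["orientation"][:,2]*0)[0]; print(u)
H=cv2.cvtColor(c["image"],cv2.COLOR_RGB2HSV);h,S,V=[H[...,i] for i in range(3)]
red=(((h<6)|(h>174))&(S>120)&(V>50)).astype(np.uint8)
n,l,t,ce=cv2.connectedComponentsWithStats(red)
for i in range(1,n):
    if t[i,4]>60: print(t[i],ce[i].round())
save(c,"w10",(150,100,370,330),3)
import pickle;pickle.dump((c,s),open("p10.pkl","wb"))
E
```

```text
t 25.43 tcp [ 0.4693 -0.4068  0.1999] yang -63.7 zax [ 0.003 -0.002 -1.   ] F [ 0.1  0.6 -1.3] open 0.247 g 56.4 q [-0.26  0.57  1.31  1.59 -0.56  1.41 -0.01]
t 25.48 tcp [ 0.469  -0.406   0.1982] yang -63.7 zax [ 0.001 -0.    -1.   ] F [-0.5 -0.2 -0.7] open 0.25 g 56.4 q [-0.26  0.57  1.31  1.59 -0.56  1.41 -0.01]
[259.24526242 236.28608961]
[438 160  19  13 203] [447. 166.]
[ 257  210   30   89 1705] [271. 254.]
[ 214  213   39   90 1771] [236. 252.]
```

View pics/w10.png

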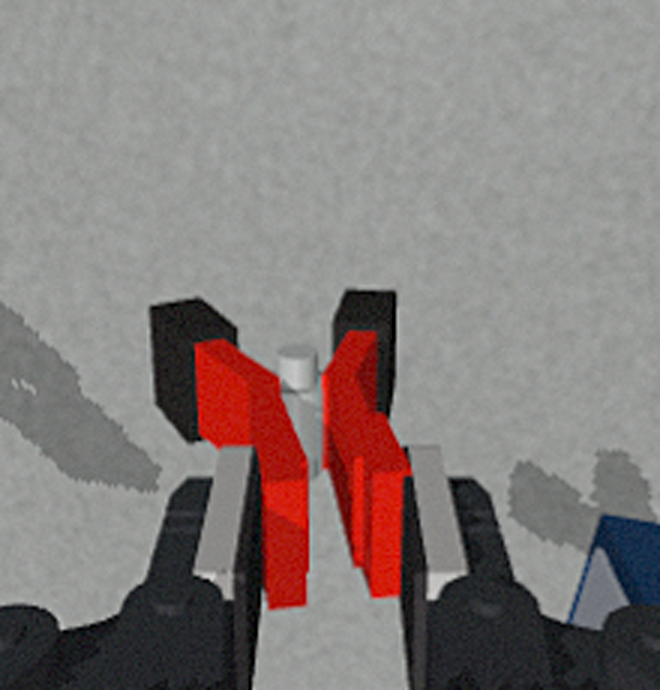

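The clip is held squeezed, leaning toward the image's left: pin at (298,358), jaw ends centred at (272,299), grip centre at (330,~520). I'll work out the tilt and the target from these.

```bash
cat > clipfit.py <<'E'
from h import *
def fit(c,s,pin,jaw,xo=.012):
    R=s["orientation"];t=s["tcp_pos"]; out=[]
    for p in(pin,jaw):
        o,d=ray(c,p); o=R.T@(o-t); d=R.T@d; out.append(o+d*(xo-o[0])/d[0])
    return out   # tool coordinates
E
python3 - <<'E'
from clipfit import *
import pickle
np.set_printoptions(precision=4,suppress=True)
c,s=pickle.load(open("p10.pkl","rb"))
p,j=fit(c,s,(249.3,219.3),(240.7,199.7)); print("pin",p,"jaw",j,"lean",np.arctan2((j-p)[1],(j-p)[2]),np.hypot(*(j-p)[1:]))
E
python3 tree.py; python3 white.py | tail -n +2
```

```text
pin [ 0.012  -0.0055 -0.0033] jaw [ 0.012  -0.012   0.0296] lean -0.19511542972202406 0.03352536519724586
t 25.48 tcp [ 0.469  -0.406   0.1982] yang -63.7 zax [ 0.001 -0.    -1.   ] F [-0.5 -0.2 -0.7] open 0.25 g 56.4 q [-0.26  0.57  1.31  1.59 -0.56  1.41 -0.01]
[ 60.14937759 338.27178423] 723 [ 0.3688 -0.2583] [np.float64(0.014), np.float64(0.037)] 104.46141784407594tree.py:7: RuntimeWarning: Mean of empty slice.
  k=(r>rmin)&(r<rmax)&(abs((np.degrees(a)%360)-189)<16); w=w[k]; m0=w.mean(0); d=np.linalg.svd(w-m0,full_matrices=False)[2][0]
  ret = um.true_divide(
Traceback (most recent call last):
  File "tree.py", line 9, in <module>
    print("arrow",fit((h>6)&(h<18)&(S>150)&(V>120),0,.08,.14))
                  ~~~^^^^^^^^^^^^^^^^^^^^^^^^^^^^^^^^^^^^^^^^
  File "tree.py", line 7, in fit
    k=(r>rmin)&(r<rmax)&(abs((np.degrees(a)%360)-189)<16); w=w[k]; m0=w.mean(0); d=np.linalg.svd(w-m0,full_matrices=False)[2][0]
                                                                                   ~~~~~~~~~~~~~~~~~~~~~~~~~~~~~~~~~~~~~~~~~~^^^
IndexError: index 0 is out of bounds for axis 0 with size 0
```

step_arm(
  plan=[
    [0,0,2,0,0,0,1],
    [0,1.5,2,0,0,0,1],
    [0.4,3,0.3,0,0,-0.026,1],
    [0.4,3,0,0,0,-0.026,1],
    [0.4,3,0,0,0,-0.026,1],
    [0.4,3,0,0,0,-0.026,1],
    [0.4,3,0,0,0,-0.026,1],
    [0.4,3,0,0,0,-0.026,1],
    [0.4,3,0,0,0,-0.026,1],
    [0.4,3,0,0,0,-0.026,1],
    [0.4,3,0,0,0,-0.026,1],
    [0.5,3,0,0,0,-0.026,1],
    [0.5,3,0,0,0,-0.026,1],
    [0.5,3,0,0,0,-0.026,1],
    [0.5,3,0,0,0,0,1],
    [0.5,1.8,0,-0.06,-0.01,0,1],
    [0,0,0,-0.06,-0.009,0,1],
    [0,0,0,-0.058,-0.008,0,1],
    [0,0,0,0,0,0,1],
    [0,0,0,0,0,0,1],
  ],
)

```text
time: 27.25
tcp_pos: [0.5292, 0.0181, 0.2398]
orientation: [[0.989, 0.148, 0.026], [0.15, -0.973, -0.177], [-0.001, 0.178, -0.984]]
force: [0.9, -0.5, -0.6]
opening: 0.25
gripper_force: 56.7
```

```bash
cat > held.py <<'E'
from clipfit import *
import pickle,sys
np.set_printoptions(precision=4,suppress=True)
s=bot.read_state(); st(); c=cam("wrist"); pickle.dump((c,s),open("held.pkl","wb"))
im=c["image"]; H=cv2.cvtColor(im,cv2.COLOR_RGB2HSV);h,S,V=[H[...,i].astype(int) for i in range(3)]
# rows of jaws: print column runs of dark / red / light
def lab(r,a,b):
    t=""
    for x in range(a,b):
        if (h[r,x]<6 or h[r,x]>174) and S[r,x]>120: t+="r"
        elif V[r,x]<60: t+="#"
        elif V[r,x]>185 and S[r,x]<40: t+="w"
        else: t+="."
    return t
for r in range(184,262,3): print(r,lab(r,190,320))
E
python3 held.py
```

```text
t 27.25 tcp [0.5292 0.0181 0.2398] yang -81.4 zax [ 0.026 -0.177 -0.984] F [ 0.9 -0.5 -0.6] open 0.25 g 56.7 q [-1.44  0.11  1.3   1.76  0.08  1.35 -1.58]
184 ........................................rrrrrrrrrrrr..............................................................................
187 .........................................rrrrrrrrrrrr.............................................................................
190 .......................................w.rrrrrrrrrrrr.............................................................................
193 .........................................rrrrrrrrrrrr.............................................................................
196 .......................................w.rrrrrrrrrrrr.............................................................................
199 .........................................rrrrrrrrrrrr......................#################......................................
202 ...........###################...........rrrrrrrrrrrr....................###################......................................

[... 1864 characters left out ...]
.........................
247 .......................#......rrrrrrrrrrrrrrrrrrrrrrrrrrrrrr........rrrrrrrrrrrrrrrrrrrrrrrrr.....................................
250 .............................................rrrrrrrrrrrrrrrr.......rrrrrrrrrrrrrrrrrrrrrrrrrrr#..................................
253 ............................................##rrrrrrrrrrrrrrrr......rrrrrrrrrrrrrrrrrrrrrrrrrrrr..................................
256 ............................................##rrrrrrrrrrrrrrrrr.....rrrrrrrrrrrrrrrrrrrrr.rrrrrrr.................................
259 ..............................#............####rrrrrrrrrrrrrrrr........rrrrrrrrrrrrrrrrrrrrrrrr##.................................
```

```bash
python3 - <<'E'
from clipfit import *
import pickle
np.set_printoptions(precision=4,suppress=True)
c,s=pickle.load(open("held.pkl","rb")); R,t=s["orientation"],s["tcp_pos"]
for x in(.012,):
    p,j=fit(c,s,(248.5,220.5),(241.4,200.0),x); P,J=t+R@p-.012*R[:,0],t+R@j-.012*R[:,0]; print("pin",P,"jaw",J,"tool",p,j)
Q=np.array([plane(c,(237,r),.17) for r in(186,196,210)]);print("bar",Q)
A=np.array((.650,.0415)); v=Q[:,:2]-A; print(np.hypot(*v.T),np.degrees(np.arctan2(v[:,1],v[:,0]))%360)
n=np.array((.148,-.989)); e=np.array((-.989,-.148)); print("lateral jaw-bar",(J[:2]-Q[1,:2])@n,"pin",(P[:2]-Q[1,:2])@n,"out",(P[:2]-A)@e,(J[:2]-A)@e)
E
```

```text
pin [0.5281 0.0249 0.242 ] jaw [0.5282 0.0244 0.2077] tool [ 0.012  -0.0063 -0.0034] [ 0.012  -0.012   0.0305]
bar [[0.5383 0.0246 0.17  ]
 [0.5304 0.0236 0.17  ]
 [0.519  0.0221 0.17  ]]
[0.113  0.121  0.1324] [188.6216 188.5302 188.4187]
lateral jaw-bar -0.0012055485692977195 pin -0.0016479153860395478 out 0.12298514426964165 0.12302586353311615
```

The jaws are upright and within 1.2 mm of the bar, 123 mm out. Lowering the clip onto it.

step_arm(
  plan=[
    [0,-0.1,-1,0,0,0,1],
    [0,0,-1,0,0,0,1],
    [0,0,-1,0,0,0,1],
    [0,0,-1,0,0,0,1],
    [0,0,-1,0,0,0,1],
    [0,0,0,0,0,0,1],
    [0,0,0,0,0,0,1],
  ],
)

```text
time: 27.88
tcp_pos: [0.5294, 0.0156, 0.19]
orientation: [[0.989, 0.144, 0.026], [0.147, -0.973, -0.178], [-0.001, 0.18, -0.984]]
force: [0.4, -0.7, 0.0]
opening: 0.252
gripper_force: 56.7
```

```bash
python3 held.py
```

```text
t 27.88 tcp [0.5294 0.0156 0.19  ] yang -81.6 zax [ 0.026 -0.178 -0.984] F [ 0.4 -0.7  0. ] open 0.252 g 56.7 q [-1.37  0.18  1.26  1.83  0.01  1.24 -1.54]
184 ............................................wwwwwwwwwww...........................................................................
187 ............................................wwwwwwwwwwwwww........................................................................
190 ............................................wwwwwwwwwwwwww........................................................................
193 ...........................................r.wwwwwwwwwwwww........................................................................
196 ...........................................r.wwwwwwwwwwww.r.......................................................................
199 ...........................................rrrrrrrrrrrrrrr................##################......................................
202 ..........####################.............rrrrrrrrrrrrrrr...............#################r#......................................
[... 1865 characters left out ...]
.........................
247 .......................#......rrrrrrrrrrrrrrrrrrrrrrrrrrrrrr........rrrrrrrrrrrrrrrrrrrrrrrrr.....................................
250 .............................................rrrrrrrrrrrrrrrr.......rrrrrrrrrrrrrrrrrrrrrrrrrrrr..................................
253 ............................................##rrrrrrrrrrrrrrrr......rrrrrrrrrrrrrrrrrrrrrrrrrrrr..................................
256 ............................................##rrrrrrrrrrrrrrrrr.....rrrrrrrrrrrrrrrrrrrrrrrrrrrrr.................................
259 ...........................................####rrrrrrrrrrrrrrrr........rrrrrrrrrrrrrrrrrrrrrrrr##.................................
```

The bar shows centred between the jaws (bar at column 241, jaws' middle 241). Releasing.

step_arm(
  plan=[
    [0,0,0,0,0,0,0.3],
    [0,0,0,0,0,0,0],
    [0,0,0,0,0,0,-0.3],
    [0,0,0,0,0,0,-0.6],
    [0,0,0,0,0,0,-1],
    [0,0,0,0,0,0,-1],
    [0,0,0,0,0,0,-1],
    [0,0.2,1,0,0,0,-1],
    [0,0.35,2,0,0,0,-1],
    [0,0.35,2,0,0,0,-1],
    [0,0.5,3,0,0,0,-1],
    [0,0.5,3,0.06,0.01,0,-1],
    [0,0,0,0.06,0.01,0,-1],
    [0,0,0,0.06,0.007,0,-1],
    [0,0,0,0,0,0,-1],
    [0,0,0,0,0,0,-1],
  ],
)

```text
time: 29.27
tcp_pos: [0.5299, 0.0337, 0.301]
orientation: [[0.989, 0.145, 0.0], [0.145, -0.989, 0.001], [0.0, -0.001, -1.0]]
force: [-0.8, -0.4, -0.6]
opening: 1.001
gripper_force: 0.0
```

```bash
cat > chk.py <<'E'
from h import *
import sys,pickle
st(); c=cam("wrist"); pickle.dump(c,open("chk.pkl","wb"))
ang=np.radians(float(sys.argv[1])); A=np.array((.650,.0415)); e=np.array((np.cos(ang),np.sin(ang))); n=np.array((-e[1],e[0]))
H=cv2.cvtColor(c["image"],cv2.COLOR_RGB2HSV);h,S,V=[H[...,i] for i in range(3)]
red=(((h<6)|(h>174))&(S>120)&(V>50)).astype(np.uint8); wh=((V>165)&(S<50)).astype(np.uint8)
for nm,m,z in(("red",red,.22),("white",wh,.206)):
    k,l,t,ce=cv2.connectedComponentsWithStats(m)
    for i in range(1,k):
        if t[i,4]>100:
            w=plane(c,ce[i],z)[:2]-A
            if np.hypot(*w)<.17: 
                b=cv2.boxPoints(cv2.minAreaRect(np.argwhere(l==i)[:,::-1].astype(np.float32))); W=np.array([plane(c,q,z)[:2] for q in b])-A
                print(nm,ce[i].round(),t[i,4],"out %.3f lat %.3f"%(w@e,w@n),"box out",np.round(sorted(W@e),3)[[0,3]],"lat",np.round(sorted(W@n),3)[[0,3]])
E
python3 chk.py 188.5
```

```text
t 29.27 tcp [0.5299 0.0337 0.301 ] yang -81.7 zax [ 0.     0.001 -1.   ] F [-0.8 -0.4 -0.6] open 1.001 g 0.0 q [-1.37  0.07  1.3   1.64 -0.06  1.48 -1.48]
red [445.  58.] 1662 out 0.021 lat 0.120 box out [0.    0.045] lat [0.089 0.146]
red [102.  60.] 1551 out 0.021 lat -0.121 box out [0.001 0.045] lat [-0.145 -0.092]
red [393.  79.] 148 out 0.034 lat 0.086 box out [0.029 0.038] lat [0.078 0.096]
red [149.  80.] 123 out 0.034 lat -0.089 box out [0.03  0.037] lat [-0.095 -0.082]
red [124. 108.] 1038 out 0.053 lat -0.110 box out [0.036 0.07 ] lat [-0.131 -0.087]
red [421. 106.] 1064 out 0.053 lat 0.109 box out [0.031 0.075] lat [0.085 0.132]
red [ 83. 136.] 302 out 0.074 lat -0.144 box out [0.062 0.089] lat [-0.155 -0.133]
red [255. 191.] 850 out 0.118 lat -0.014 box out [0.09  0.143] lat [-0.035  0.011]
red [290. 195.] 794 out 0.121 lat 0.015 box out [0.099 0.143] lat [-0.006  0.036]
white [373.  62.] 1155 out 0.022 lat 0.075 box out [-0.004  0.046] lat [0.061 0.096]
white [170.  64.] 1205 out 0.023 lat -0.076 box out [-0.001  0.048] lat [-0.099 -0.062]
white [220.  54.] 661 out 0.016
[... 186 characters left out ...]
0.017 0.041] lat [-0.157 -0.125]
white [271.  95.] 645 out 0.045 lat -0.001 box out [0.021 0.069] lat [-0.01   0.008]
white [426.  83.] 247 out 0.037 lat 0.117 box out [0.03  0.044] lat [0.108 0.127]
white [116.  87.] 158 out 0.039 lat -0.120 box out [0.032 0.044] lat [-0.128 -0.108]
white [326. 111.] 120 out 0.057 lat 0.042 box out [0.05  0.067] lat [0.033 0.051]
white [270. 141.] 929 out 0.080 lat -0.001 box out [0.071 0.097] lat [-0.022  0.019]
white [190. 163.] 214 out 0.098 lat -0.068 box out [0.071 0.131] lat [-0.074 -0.062]
white [283. 212.] 117 out 0.142 lat 0.010 box out [0.134 0.149] lat [0.004 0.017]
white [303. 221.] 122 out 0.151 lat 0.027 box out [0.141 0.16 ] lat [0.021 0.033]
```

The first clip sits symmetric on the bar at 120 mm out, with the carrier tab at 80 mm. Now the knob: R must turn +144°.

step_arm(
  plan=[
    [3,0.2,0.3,0,0,0,-1],
    [3,0.2,0,0,0,0,-1],
    [3,0.2,0,0,0,0,-1],
    [3,0.2,0,0,0,0,-1],
    [0,0,0,0,0,0,-1],
    [0,0,0,0,0,0,-1],
    [0,0,-3,0,0,0,-1],
    [0,0,-3,0,0,0,-1],
    [0,0,-2,0,0,0,-1],
    [0,0,-1,0,0,0,-1],
    [0,0,0,0,0,0,-1],
    [0,0,0,0,0,0,-1],
  ],
)

```text
time: 30.32
tcp_pos: [0.6354, 0.0433, 0.2158]
orientation: [[0.989, 0.146, 0.0], [0.146, -0.989, 0.002], [0.001, -0.002, -1.0]]
force: [0.3, -0.3, -0.4]
opening: 1.0
gripper_force: 0.0
```

step_arm(
  plan=[
    [0,0,0,0,0,0,1],
    [0,0,0,0,0,0,1],
    [0,0,0,0,0,0,1],
    [0,0,0,0,0,0,1],
    [0,0,0,0,0,0,1],
    [0,0,0,0,0,0,1],
    [0,0,0,0,0,0,1],
    [0,0,0,0,0,0,1],
    [0,0,0,0,0,0,1],
    [0,0,0,0,0,0,1],
    [0,0,0,0,0,0.02,1],
    [0,0,0,0,0,0.03,1],
  ],
)

```text
time: 31.32
tcp_pos: [0.6367, 0.0392, 0.2167]
orientation: [[0.981, 0.192, 0.003], [0.192, -0.981, -0.001], [0.003, 0.002, -1.0]]
force: [-0.5, -7.0, 8.1]
opening: 0.325
gripper_force: 55.1
```

The hand stopped 13 mm short of the axis, so the grip is off-centre. I'll open, shift and regrip.

step_arm(
  plan=[
    [0,0,0,0,0,0,0],
    [0,0,0,0,0,0,-1],
    [0,0,0,0,0,0,-1],
    [0,0,0,0,0,0,-1],
    [0,0,0,0,0,0,-1],
    [0.7,0.1,0,0,0,0,-1],
    [0.65,0.1,0,0,0,0,-1],
    [0,0,0,0,0,0,-1],
    [0,0,0,0,0,0,-1],
  ],
)

```text
time: 32.07
tcp_pos: [0.6497, 0.0444, 0.2147]
orientation: [[0.981, 0.195, 0.0], [0.195, -0.981, 0.001], [0.0, -0.001, -1.0]]
force: [0.6, 0.7, 0.3]
opening: 1.0
gripper_force: 0.0
```

```bash
python3 - <<'E'
from h import *
st()
E
```

```text
t 32.07 tcp [0.6497 0.0444 0.2147] yang -78.8 zax [ 0.     0.001 -1.   ] F [0.6 0.7 0.3] open 1.0 g 0.0 q [-0.89  0.52  1.1   1.48 -0.47  1.42 -1.15]
```

step_arm(
  plan=[
    [0,-0.2,0,0,0,0,1],
    [0,0,0,0,0,0,1],
    [0,0,0,0,0,0,1],
    [0,0,0,0,0,0,1],
    [0,0,0,0,0,0,1],
    [0,0,0,0,0,0,1],
    [0,0,0,0,0,0,1],
    [0,0,0,0,0,0,1],
    [0,0,0,0,0,0,1],
    [0,0,0,0,0,0,1],
    [0,0,0,0,0,0.02,1],
    [0,0,0,0,0,0.04,1],
    [0,0,0,0,0,0.06,1],
    [0,0,0,0,0,0.07,1],
    [0,0,0,0,0,0.07,1],
    [0,0,0,0,0,0.07,1],
    [0,0,0,0,0,0.07,1],
  ],
)

```text
time: 33.48
tcp_pos: [0.6499, 0.0403, 0.2156]
orientation: [[0.827, 0.562, 0.002], [0.562, -0.827, -0.0], [0.001, 0.001, -1.0]]
force: [2.5, -6.8, 2.2]
opening: 0.392
gripper_force: 59.3
```

step_arm(
  plan=[
    [0,0,0,0,0,0.07,1],
    [0,0,0,0,0,0.07,1],
    [0,0,0,0,0,0.07,1],
    [0,0,0,0,0,0.07,1],
    [0,0,0,0,0,0.07,1],
    [0,0,0,0,0,0.07,1],
    [0,0,0,0,0,0.07,1],
    [0,0,0,0,0,0.07,1],
    [0,0,0,0,0,0.07,1],
    [0,0,0,0,0,0.07,1],
    [0,0,0,0,0,0.07,1],
    [0,0,0,0,0,0.07,1],
    [0,0,0,0,0,0.07,1],
    [0,0,0,0,0,0.07,1],
    [0,0,0,0,0,0.07,1],
    [0,0,0,0,0,0.07,1],
    [0,0,0,0,0,0.07,1],
    [0,0,0,0,0,0.07,1],
    [0,0,0,0,0,0.07,1],
    [0,0,0,0,0,0.07,1],
  ],
)

```text
time: 35.15
tcp_pos: [0.6543, 0.0389, 0.2157]
orientation: [[-0.412, 0.911, 0.009], [0.911, 0.412, -0.005], [-0.008, 0.007, -1.0]]
force: [25.0, -10.3, -9.7]
opening: 0.383
gripper_force: 60.5
```

step_arm(
  plan=[
    [0,0,0,0,0,0.07,1],
    [0,0,0,0,0,0.07,1],
    [0,0,0,0,0,0.07,1],
    [0,0,0,0,0,0.07,1],
    [0,0,0,0,0,0.07,1],
    [0,0,0,0,0,0.06,1],
    [0,0,0,0,0,0.04,1],
    [0,0,0,0,0,0.02,1],
    [0,0,0,0,0,0,1],
    [0,0,0,0,0,0,1],
  ],
)

```text
time: 35.98
tcp_pos: [0.6557, 0.0399, 0.2158]
orientation: [[-0.779, 0.627, 0.012], [0.627, 0.779, -0.005], [-0.013, 0.004, -1.0]]
force: [31.9, -8.2, -12.8]
opening: 0.387
gripper_force: 60.8
```

```bash
python3 tree.py
```

```text
t 35.98 tcp [0.6557 0.0399 0.2158] yang 51.2 zax [ 0.012 -0.005 -1.   ] F [ 31.9  -8.2 -12.8] open 0.387 g 60.8 q [-0.61  0.38  0.64  1.47 -0.22  1.36  0.93]
arrow (204, array([0.54255417, 0.02735501]), 'bearing', np.float64(187.49972609333264), 'dir', np.float64(183.99937240212665))
branch (1332, array([0.5252068 , 0.05012911]), 'bearing', np.float64(176.04445047831902), 'dir', np.float64(357.3972263324183))
whitebar (2694, array([0.5684189 , 0.03193498]), 'bearing', np.float64(186.6871453822803), 'dir', np.float64(243.86263701345743))
```

A side force of 32 N shows the grip is slightly eccentric. I'll relax it while turning the last 12°.

step_arm(
  plan=[
    [0.3,0,0,0,0,0,1],
    [0.3,-0.1,0,0,0,0.03,1],
    [0,0,0,0,0,0.05,1],
    [0,0,0,0,0,0.05,1],
    [0,0,0,0,0,0.05,1],
    [0,0,0,0,0,0.03,1],
    [0,0,0,0,0,0,1],
    [0,0,0,0,0,0,1],
  ],
)

```text
time: 36.7
tcp_pos: [0.656, 0.0406, 0.2156]
orientation: [[-0.893, 0.451, 0.001], [0.451, 0.893, -0.002], [-0.001, -0.001, -1.0]]
force: [2.8, -5.0, 4.6]
opening: 0.387
gripper_force: 63.1
```

```bash
python3 tree.py
```

```text
t 36.7 tcp [0.656  0.0406 0.2156] yang 63.2 zax [ 0.001 -0.002 -1.   ] F [ 2.8 -5.   4.6] open 0.387 g 63.1 q [-0.57  0.38  0.6   1.45 -0.21  1.37  1.13]
arrow (289, array([0.53056632, 0.01743282]), 'bearing', np.float64(191.39314178419806), 'dir', np.float64(219.0609397861499))
branch (1299, array([0.52632668, 0.02334319]), 'bearing', np.float64(188.35208196589576), 'dir', np.float64(189.72898693974736))
whitebar (1979, array([0.57189926, 0.02759746]), 'bearing', np.float64(190.09336832447212), 'dir', np.float64(181.08932197731355))
```

R is aligned at 188.4° and the side force has gone. Releasing and moving to board 2.

step_arm(
  plan=[
    [0,0,0,0,0,0,0],
    [0,0,0,0,0,0,-1],
    [0,0,0,0,0,0,-1],
    [0,0,0,0,0,0,-1],
    [0,0,0,0,0,0,-1],
    [0,0,3,0,0,0,-1],
    [0,0,4,0,0,0,-1],
    [-2.2,-2.4,1,0,0,0.05,-1],
    [-2.2,-2.4,0,0,0,0.06,-1],
    [-2.2,-2.4,0,0,0,0.06,-1],
    [-2.2,-2.4,0,0,0,0.06,-1],
    [-2.2,-2.4,0,0,0,0.06,-1],
    [-2.2,-2.4,0,0,0,0.06,-1],
    [-2.2,-2.4,0,0,0,0.06,-1],
    [-2.2,-2.4,0,0,0,0.06,-1],
    [-2.2,-2.4,0,0,0,0.06,-1],
    [-2.2,-2.4,0,0,0,0.06,-1],
    [-2.2,-2.4,-2,0,0,0.06,-1],
    [0,0,0,0,0,0,-1],
    [0,0,0,0,0,0,-1],
  ],
)

```text
time: 38.42
tcp_pos: [0.4117, -0.2236, 0.2746]
orientation: [[-0.984, -0.18, -0.0], [-0.18, 0.984, -0.0], [0.0, 0.0, -1.0]]
force: [-0.5, 0.8, 0.4]
opening: 1.002
gripper_force: 0.0
```

```bash
python3 white.py
```

```text
t 38.42 tcp [ 0.4117 -0.2236  0.2746] yang 100.3 zax [-0. -0. -1.] F [-0.5  0.8  0.4] open 1.002 g 0.0 q [-0.4  -0.15  0.74  1.8   0.1   1.45  2.07]
[349.49704724 187.10728346] 508 [ 0.3669 -0.2583] [np.float64(0.037), np.float64(0.012)] 104.58585906170673
```

step_arm(
  plan=[
    [-1.5,-1.2,-1,0,0,0.025,-1],
    [-1.5,-1.2,-2,0,0,0.025,-1],
    [-1.4,-1.05,-2,0,0,0.025,-1],
    [0,0,-1,0,0,0,-1],
    [0,0,0,0,0,0,-1],
    [0,0,0,0,0,0,-1],
  ],
)

```text
time: 38.97
tcp_pos: [0.3703, -0.256, 0.2154]
orientation: [[-0.966, -0.257, -0.0], [-0.257, 0.966, -0.002], [0.001, -0.002, -1.0]]
force: [-0.1, 0.8, 0.7]
opening: 1.001
gripper_force: 0.0
```

```bash
python3 white.py
```

```text
t 38.97 tcp [ 0.3703 -0.256   0.2154] yang 104.9 zax [-0.    -0.002 -1.   ] F [-0.1  0.8  0.7] open 1.001 g 0.0 q [-0.37 -0.18  0.79  1.94  0.14  1.33  2.21]
[405.984375   359.62224265] 544 [ 0.4084 -0.2363] [np.float64(0.036), np.float64(0.013)] 104.88526187588768
```

Board 2 has been knocked aside: its tab is now at (.4084,-.2363). Following it.

step_arm(
  plan=[
    [1.3,0.6,0,0,0,0,-1],
    [1.3,0.7,0,0,0,0,-1],
    [1.2,0.7,0,0,0,0,-1],
    [0,0,0,0,0,0,-1],
    [0,0,0,0,0,0,-1],
  ],
)

```text
time: 39.43
tcp_pos: [0.4083, -0.2364, 0.2153]
orientation: [[-0.966, -0.258, -0.001], [-0.258, 0.966, -0.003], [0.001, -0.003, -1.0]]
force: [0.0, -0.5, 0.4]
opening: 0.999
gripper_force: 0.0
```

```bash
python3 white.py
```

```text
t 39.43 tcp [ 0.4083 -0.2364  0.2153] yang 105.0 zax [-0.001 -0.003 -1.   ] F [ 0.  -0.5  0.4] open 0.999 g 0.0 q [-0.4  -0.11  0.79  1.9   0.08  1.32  2.2 ]
[389.98543689 293.42718447] 618 [ 0.4095 -0.236 ] [np.float64(0.035), np.float64(0.013)] 106.56515206566411
```

step_arm(
  plan=[
    [0.1,0,-3,0,0,0.01,-1],
    [0,0,-3,0,0,0,-1],
    [0,0,-3,0,0,0,-1],
    [0,0,-3,0,0,0,-1],
    [0,0,-1.7,0,0,0,-1],
    [0,0,0,0,0,0,-1],
    [0,0,0,0,0,0,-1],
    [0,0,0,0,0,0,1],
    [0,0,0,0,0,0,1],
    [0,0,0,0,0,0,1],
    [0,0,0,0,0,0,1],
    [0,0,0,0,0,0,1],
    [0,0,0,0,0,0,1],
    [0,0,0,0,0,0,1],
    [0,0,0,0,0,0,1],
    [0,0,0,0,0,0,1],
  ],
)

```text
time: 40.82
tcp_pos: [0.4091, -0.237, 0.0791]
orientation: [[-0.964, -0.266, 0.002], [-0.266, 0.964, -0.001], [-0.001, -0.002, -1.0]]
force: [-2.8, 1.9, 10.0]
opening: 0.427
gripper_force: 59.8
```

step_arm(
  plan=[
    [0,0,0.5,0,0,0,1],
    [0,0,1,0,0,0,1],
    [0,0,2,0,0,0,1],
    [0,0,2,0,0,0,1],
    [0,0,2,0,0,0,1],
    [0,0,1.2,0,0,0,1],
    [0,0,0,0,0,0,1],
    [0,0,0,0,0,0,1],
  ],
)

```text
time: 41.48
tcp_pos: [0.4085, -0.2371, 0.1655]
orientation: [[-0.964, -0.266, 0.001], [-0.266, 0.964, -0.002], [-0.001, -0.002, -1.0]]
force: [-0.4, 0.9, -1.6]
opening: 0.427
gripper_force: 60.8
```

step_arm(
  plan=[
    [0.3,1.2,0,0,0,-0.01,1],
    [0.4,2,0,0,0,-0.01,1],
    [0.4,2,0,0,0,-0.01,1],
    [0.4,2,0,0,0,-0.01,1],
    [0.4,2,0,0,0,-0.01,1],
    [0.4,2,0,0,0,-0.01,1],
    [0.4,2,0,0,0,-0.01,1],
    [0.4,2,0,0,0,-0.01,1],
    [0.4,2,0,0,0,-0.01,1],
    [0.4,2,0,0,0,-0.01,1],
    [0.4,2,0,0,0,-0.01,1],
    [0.4,2,0,0,0,-0.01,1],
    [0.4,1.2,0,0,0,0,1],
    [0.2,0.6,0,0,0,0,1],
    [0,0,0,0,0,0,1],
    [0,0,0,0,0,0,1],
    [0,0,0,0,0,0,1],
  ],
)

```text
time: 42.9
tcp_pos: [0.461, 0.0116, 0.1648]
orientation: [[-0.989, -0.147, -0.001], [-0.147, 0.989, -0.002], [0.001, -0.002, -1.0]]
force: [0.6, -0.3, -1.8]
opening: 0.423
gripper_force: 60.9
```

```bash
python3 - <<'E'
from h import *
st()
c=cam("scene")
H=cv2.cvtColor(c["image"],cv2.COLOR_RGB2HSV);h,S,V=[H[...,i] for i in range(3)]
red=(((h<6)|(h>174))&(S>120)&(V>50)).astype(np.uint8); A=np.array((.65,.0415)); e=np.array((-.989,-.148))
k,l,t,ce=cv2.connectedComponentsWithStats(red)
for i in range(1,k):
    if 15<t[i,4]<300: print(ce[i].round(1),t[i,4])
for r in(.105,.125,.145): print(r,proj(c,(*(A+e*r),.164)))
E
```

```text
t 42.9 tcp [0.461  0.0116 0.1648] yang 98.5 zax [-0.001 -0.002 -1.   ] F [ 0.6 -0.3 -1.8] open 0.423 g 60.9 q [-0.64 -0.05  0.5   1.98  0.03  1.21  1.57]
[198.9  35. ] 155
[225.4  50.3] 57
[287.8 144.6] 73
[288.  164.2] 24
[323.3 176.8] 140
[248.1 182.4] 22
[254.5 198.2] 64
[313.4 202.1] 67
[262.4 206.7] 43
[306.7 211.9] 72
0.105 [[253.590929   184.28944717]]
0.125 [[247.95822665 182.68075808]]
0.145 [[242.37354127 181.08588553]]
```

R's red end shows at (248,182) where predicted, so the line is good. Sliding in.

step_arm(
  plan=[
    [1,0.25,0.05,0,0,0,1],
    [1,0.2,0,0,0,0,1],
    [1,0.15,0,0,0,0,1],
    [1,0.15,0,0,0,0,1],
    [1,0.15,0,0,0,0,1],
    [1,0.15,0,0,0,0,1],
    [0,0,0,0,0,0,1],
  ],
)

```text
time: 43.53
tcp_pos: [0.5233, 0.0239, 0.1652]
orientation: [[-0.989, -0.149, 0.0], [-0.149, 0.989, -0.003], [0.0, -0.003, -1.0]]
force: [-0.6, -0.2, -2.9]
opening: 0.427
gripper_force: 60.9
```

step_arm(
  plan=[
    [1,0.15,0,0,0,0,1],
    [1,0.15,0,0,0,0,1],
    [1,0.15,0,0,0,0,1],
    [1,0.15,0,0,0,0,1],
    [1,0.15,0,0,0,0,1],
    [0.2,0,0,0,0,0,1],
    [0,0,0,0,0,0,1],
  ],
)

```text
time: 44.12
tcp_pos: [0.5739, 0.0309, 0.1652]
orientation: [[-0.989, -0.148, -0.001], [-0.148, 0.989, -0.002], [0.001, -0.002, -1.0]]
force: [-0.7, -0.3, -1.4]
opening: 0.428
gripper_force: 60.9
```

```bash
python3 - <<'E'
from h import *
st(); c=cam("scene")
H=cv2.cvtColor(c["image"],cv2.COLOR_RGB2HSV);h,S,V=[H[...,i] for i in range(3)]
red=(((h<6)|(h>174))&(S>120)&(V>50)).astype(np.uint8)
k,l,t,ce=cv2.connectedComponentsWithStats(red)
for i in range(1,k):
    if 8<t[i,4]<300 and 230<ce[i][0]<290 and 170<ce[i][1]<215: print(ce[i].round(1),t[i,:].tolist())
E
```

```text
t 44.12 tcp [0.5739 0.0309 0.1652] yang 98.5 zax [-0.001 -0.002 -1.   ] F [-0.7 -0.3 -1.4] open 0.428 g 60.9 q [-0.59  0.22  0.53  1.73 -0.12  1.23  1.69]
[248.4 182.4] [244, 181, 10, 4, 22]
[254.7 198.2] [251, 192, 8, 14, 65]
[262.4 206.5] [259, 199, 9, 15, 44]
```

The red end is free and nothing touches. Lowering, releasing and backing off.

step_arm(
  plan=[
    [0,0,-0.2,0,0,0,1],
    [0,0,-0.2,0,0,0,1],
    [0,0,-0.1,0,0,0,1],
    [0,0,0,0,0,0,1],
    [0,0,0,0,0,0,0.1],
    [0,0,0,0,0,0,0],
    [0,0,0,0,0,0,-0.3],
    [0,0,0,0,0,0,-0.5],
    [0,0,0,0,0,0,-0.7],
    [0,0,0,0,0,0,-0.7],
    [0,0,1,0,0,0,-0.7],
    [0,0,2,0,0,0,-0.7],
    [0,0,3,0,0,0,-0.7],
    [0,0,3,0,0,0,-0.7],
    [0,0,3,0,0,0,-1],
    [-2,0,1,0,0,0,-1],
    [-3,0,0,0,0,0,-1],
    [-3,0,0,0,0,0,-1],
    [0,0,0,0,0,0,-1],
    [0,0,0,0,0,0,-1],
  ],
)

```text
time: 45.83
tcp_pos: [0.4926, 0.0311, 0.2918]
orientation: [[-0.989, -0.149, 0.002], [-0.149, 0.989, 0.0], [-0.002, 0.0, -1.0]]
force: [1.1, 0.3, -0.5]
opening: 0.999
gripper_force: 0.0
```

```bash
python3 chk.py 188.5 | grep -v "lat [-]*0.1"; python3 - <<'E'
from h import *
import pickle
c=pickle.load(open("top0.pkl","rb")); k=1/1.5605
print("cap",plane(c,(152*k,298*k),.19),"base",plane(c,(182*k,315*k),.04))
E
```

```text
t 45.83 tcp [0.4926 0.0311 0.2918] yang 98.6 zax [ 0.002  0.    -1.   ] F [ 1.1  0.3 -0.5] open 0.999 g 0.0 q [-0.67 -0.05  0.5   1.72  0.02  1.47  1.55]
red [246. 213.] 391 out 0.147 lat -0.001 box out [0.129 0.164] lat [-0.006  0.003]
red [347. 291.] 153 out 0.075 lat -0.088 box out [0.065 0.083] lat [-0.096 -0.081]
red [172. 355.] 1503 out 0.005 lat 0.069 box out [-0.031  0.048] lat [0.037 0.097]
white [245. 244.] 189 out 0.113 lat 0.000 box out [0.103 0.122] lat [-0.004  0.009]
white [247. 283.] 685 out 0.073 lat -0.001 box out [0.049 0.084] lat [-0.019  0.019]
white [305. 307.] 546 out 0.048 lat -0.055 box out [0.031 0.063] lat [-0.09  -0.017]
white [206. 312.] 291 out 0.042 lat 0.038 box out [0.021 0.052] lat [0.015 0.062]
white [170. 327.] 433 out 0.025 lat 0.073 box out [0.004 0.044] lat [0.062 0.085]
white [223. 352.] 243 out -0.005 lat 0.024 box out [-0.026  0.014] lat [0.009 0.039]
white [273. 351.] 223 out -0.004 lat -0.026 box out [-0.028  0.015] lat [-0.041 -0.009]
cap [0.59603652 0.37900788 0.19      ] base [0.59583269 0.37394821 0.04      ]
```

Carrier 2 hangs at about 75 mm out, centred. Now the clip at the left, around (.527,.271), keeping clear of the bottle at (.596,.375).

step_arm(
  plan=[
    [1.2,2.5,0,0,0,0,-1],
    [1.2,2.5,0,0,0,0,-1],
    [1.2,2.5,0,0,0,0,-1],
    [1.2,2.5,0,0,0,0,-1],
    [1.2,2.5,0,0,0,0,-1],
    [1.2,2.5,0,0,0,0,-1],
    [1.2,2.5,0,0,0,0,-1],
    [1.2,2.5,0,0,0,0,-1],
    [1.2,2.5,0,0,0,0,-1],
    [1.2,2.5,-2,0,0,0,-1],
    [0,0,-2,0,0,0,-1],
    [0,0,0,0,0,0,-1],
    [0,0,0,0,0,0,-1],
  ],
)

```text
time: 46.97
tcp_pos: [0.6133, 0.2804, 0.249]
orientation: [[-0.989, -0.148, -0.003], [-0.148, 0.989, -0.004], [0.003, -0.004, -1.0]]
force: [-0.0, -0.7, 0.6]
opening: 0.997
gripper_force: 0.0
```

```bash
python3 clip.py .527 .271 c5
```

```text
t 46.97 tcp [0.6133 0.2804 0.249 ] yang 98.5 zax [-0.003 -0.004 -1.   ] F [-0.  -0.7  0.6] open 0.997 g 0.0 q [-0.79  0.39  0.41  1.34 -0.15  1.45  1.33]
pred px [263.89950408  85.11184525] cam [0.52828529 0.26821376 0.41809539]
red [251.  72.] 539 [0.5162 0.2571] [np.float64(0.023), np.float64(0.024)] long 72.3059077627508
red [280.  90.] 511 [0.5296 0.2876] [np.float64(0.023), np.float64(0.024)] long 70.94073891819072
crop 203 25
```

step_arm(
  plan=[
    [-1.5,-0.1,0,0,0,-0.09,-1],
    [-1.5,-0.1,0,0,0,-0.09,-1],
    [-1.5,-0.1,0,0,0,-0.09,-1],
    [-1.5,-0.1,0,0,0,-0.09,-1],
    [-1.5,-0.2,0,0,0,-0.09,-1],
    [-1.5,-0.2,0,0,0,-0.065,-1],
    [0,0,0,0,0,0,-1],
    [0,0,-3,0,0,0,-1],
    [0,0,-3,0,0,0,-1],
    [0,0,-3,0,0,0,-1],
    [0,0,0,0,0,0,-1],
    [0,0,0,0,0,0,-1],
  ],
)

```text
time: 48.02
tcp_pos: [0.5236, 0.2721, 0.1611]
orientation: [[-0.934, 0.358, -0.002], [0.358, 0.934, -0.002], [0.001, -0.003, -1.0]]
force: [0.1, 0.2, 0.8]
opening: 1.001
gripper_force: 0.0
```

```bash
python3 clip.py .5229 .2724 c6
```

```text
t 48.02 tcp [0.5236 0.2721 0.1611] yang 69.0 zax [-0.002 -0.002 -1.   ] F [0.1 0.2 0.8] open 1.001 g 0.0 q [-0.93  0.25  0.45  1.69 -0.11  1.23  0.75]
pred px [261.36481438 184.22605729] cam [0.44311109 0.30230093 0.32996432]
red [241. 189.] 792 [0.5135 0.2585] [np.float64(0.039), np.float64(0.022)] long 104.26745699003668
red [282. 190.] 801 [0.5259 0.2886] [np.float64(0.022), np.float64(0.039)] long 33.720255103308524
crop 201 124
```

Centred and aligned at 69°. Descending and squeezing.

step_arm(
  plan=[
    [0,0,-3,0,0,0,-1],
    [0,0,-3,0,0,0,-1],
    [0,0,-3,0,0,0,-1],
    [0,0,-2,0,0,0,-1],
    [0,0,-1,0,0,0,-1],
    [0,0,0,0,0,0,-1],
    [0,0,0,0,0,0,1],
    [0,0,0,0,0,0,1],
    [0,0,0,0,0,0,1],
    [0,0,0,0,0,0,1],
    [0,0,0,0,0,0,1],
    [0,0,0,0,0,0,1],
    [0,0,0,0,0,0,1],
    [0,0,0,0,0,0,1],
    [0,0,0,0,0,0,1],
    [0,0,0,0,0,0,1],
  ],
)

```text
time: 49.4
tcp_pos: [0.5262, 0.2737, 0.0451]
orientation: [[-0.934, 0.358, 0.004], [0.358, 0.934, 0.002], [-0.003, 0.003, -1.0]]
force: [-2.9, -4.3, 24.7]
opening: 0.255
gripper_force: 57.9
```

step_arm(
  plan=[
    [0,0,0.5,0,0,0,1],
    [0,0,0.5,0,0,0,1],
    [0,0,1,0,0,0,1],
    [0,0,2,0,0,0,1],
    [0,0,3,0,0,0,1],
    [0,0,3,0,0,0,1],
    [0,0,3,0,0,0,1],
    [0,0,3,0,0,0,1],
    [0,0,3,0,0,0,1],
    [0,0,1,0,0,0,1],
    [0,0,0,0,0,0,1],
    [0,0,0,0,0,0,1],
  ],
)

```text
time: 50.4
tcp_pos: [0.5232, 0.273, 0.2406]
orientation: [[-0.934, 0.358, -0.001], [0.358, 0.934, -0.001], [0.0, -0.001, -1.0]]
force: [0.0, -0.2, -0.7]
opening: 0.248
gripper_force: 56.4
```

```bash
python3 held.py
```

```text
t 50.4 tcp [0.5232 0.273  0.2406] yang 69.0 zax [-0.001 -0.001 -1.   ] F [ 0.  -0.2 -0.7] open 0.248 g 56.4 q [-0.95  0.2   0.46  1.58 -0.09  1.38  0.73]
184 ..................................................................................................................................
187 ..................................................................................................................................
190 ..................................................................................................................................
193 ..................................................................................................................................
196 .......................................................................r#r#############...........................................
199 ....................####..............................................##################..........................................
202 ......######################.........................................###################..........................................
2
[... 1863 characters left out ...]
.........................
247 ..........................w..rrrrrrrrrrrrrrrrrrrrrrrrrrrrrr......rrrrrrrrrrrrrrrrrrrrrrrrrrr......................................
250 ................................r...........###rrrrrrrrrrrrrr....rrrrrrrrrrrrrrrrrrrrrrrrrrrr###..................................
253 ............................................###rrrrrrrrrrrrrrr...rrrrrrrrrrrrrrrrrrrrrrrrrrrrr###.................................
256 ...........................................####rrrrrrrrrrrrrrr......rrrrrrrrrrrrrrrrrrrrrrrrrr###.................................
259 ...........................................####rrrrrrrrrrrrrrr.......rrrrrrrrrrrrrrrrrrrrrrrrr####................................
```

```bash
python3 - <<'E'
from clipfit import *
import pickle
np.set_printoptions(precision=4,suppress=True)
c,s=pickle.load(open("held.pkl","rb"))
p,j=fit(c,s,(247.5,220.),(237.5,198.7)); d=j-p; a=-.2; print(p,j,np.arctan2(d[1],d[2]))
n=np.array((-.148,.989)); A=np.array((.650,.0415)); e=np.array((-.989,-.148))
for q in(p,j): print("y' %.4f z' %.4f"%(q[1]*np.cos(a)-q[2]*np.sin(a), q[1]*np.sin(a)+q[2]*np.cos(a)))
y=p[1]*np.cos(a)-p[2]*np.sin(a); print("TCP xy target",A+e*.124-n*y)
E
```

```text
[ 0.012  -0.0083  0.0061] [ 0.012  -0.0165  0.0437] -0.21560171216704457
y' -0.0069 z' 0.0076
y' -0.0075 z' 0.0461
TCP xy target [0.5263 0.03  ]
```

```bash
python3 - <<'E'
from h import *
st(); A=np.array((.650,.0415)); C={n:cam(n) for n in("scene","top")}
for n,c in C.items():
    H=cv2.cvtColor(c["image"],cv2.COLOR_RGB2HSV);h,S,V=[H[...,i] for i in range(3)]
    red=(((h<6)|(h>174))&(S>120)&(V>50)).astype(np.uint8); k,l,t,ce=cv2.connectedComponentsWithStats(red)
    print(n,[(ce[i].round(1).tolist(),t[i,:].tolist()) for i in range(1,k) if 12<t[i,4]<300 and np.hypot(*(ce[i]-proj(c,(*A,.16))[0]))<95])
    for b in(188.5,260.5,332.5,116.5):
        e=np.array((np.cos(np.radians(b)),np.sin(np.radians(b))));m=np.array((-e[1],e[0]))
        print(b,[proj(c,(*(A+e*.124+m*s*.026),z))[0].round(1).tolist() for s in(-1,1) for z in(.225,)], "pin",proj(c,(*(A+e*.124),.194))[0].round(1), "1cm up->",(proj(c,(*(A+e*.124),.204))-proj(c,(*(A+e*.124),.194)))[0].round(1))
E
```

```text
t 50.45 tcp [0.5227 0.2728 0.2395] yang 69.0 zax [-0.002 -0.002 -1.   ] F [-0.1  0.2 -1.1] open 0.253 g 56.4 q [-0.95  0.2   0.46  1.58 -0.09  1.38  0.73]
scene [([284.7, 125.3], [279, 116, 12, 19, 83]), ([287.8, 144.7], [283, 138, 10, 16, 70]), ([323.3, 176.8], [319, 166, 11, 22, 138]), ([248.2, 182.3], [244, 181, 9, 4, 18]), ([254.7, 198.2], [251, 192, 8, 14, 65]), ([313.5, 202.0], [310, 196, 8, 15, 66]), ([262.4, 206.5], [259, 199, 9, 15, 44]), ([306.6, 211.8], [302, 201, 11, 21, 71])]
188.5 [[251.4, 163.3], [244.5, 172.7]] pin [248.1 175.6] 1cm up-> [-0.  -2.4]
260.5 [[251.2, 194.2], [264.6, 202.2]] pin [257.8 206. ] 1cm up-> [ 0.  -2.5]
332.5 [[300.7, 204.7], [315.5, 198.6]] pin [307.3 209.4] 1cm up-> [ 0.3 -2.5]
116.5 [[294.8, 154.5], [278.9, 153.6]] pin [286.4 161.6] 1cm up-> [ 0.1 -2.4]
top [([190.3, 131.8], [182, 128, 19, 9, 74]), ([278.5, 152.5], [275, 147, 9, 12, 89]), ([278.2, 166.0], [271, 163, 15, 7, 67]), ([188.8, 185.9], [183, 182, 13, 9, 48]), ([241.3, 205.6], [238, 200, 7, 14, 41])]
188.5 [[229.5, 205.4], [250.2, 200.5]] pin [240.3 205.2] 1cm up-> [-0.1 -0.7]
260.5 [[277.3, 169.4], [278.8, 149.4]] pin [277.5 162.7] 1cm up-> [ 0.2 -1. ]
332.5 [[257.2, 116.1], [238.4, 108.7]] pin [247.9 116.8] 1cm up-> [-0.1 -1.4]
116.5 [[180.3, 172.1], [190.8, 189.5]] pin [187.3 183.6] 1cm up-> [-0.6 -0.9]
```

By the scene view, the first clip's handle tops match the bolted ones' height to within about 2 mm, so that height was right. Taking clip 2 to R, 3 mm higher because it is gripped 3 mm lower.

step_arm(
  plan=[
    [-0.5,-0.5,0.5,0,0,0.02,1],
    [-0.5,-2,0,0,0,0.045,1],
    [-0.5,-2,0,0,0,0.045,1],
    [-0.3,-2,0,0,0,0.045,1],
    [0,-2,0,0,0,0.045,1],
    [0,-2,0,0,0,0.045,1],
    [0,-2,0,0,0,0.045,1],
    [0,-2,0,0,0,0.045,1],
    [0,-2,0,0,0,0.045,1],
    [0,-2,0,0,0,0.045,1],
    [0.5,-2,0,0,0,0.045,1],
    [0.5,-2,0,0,0,0.045,1],
    [0.6,-1.2,0,0,0,0,1],
    [0.6,-0.6,0,0.06,0.01,0,1],
    [0,0,0,0.07,0.01,0,1],
    [0,0,0,0.068,0.01,0,1],
    [0,0,0,0,0,0,1],
    [0,0,0,0,0,0,1],
    [0,0,0,0,0,0,1],
  ],
)

```text
time: 52.13
tcp_pos: [0.5269, 0.0305, 0.2452]
orientation: [[-0.989, -0.147, -0.031], [-0.15, 0.97, 0.193], [0.002, 0.195, -0.981]]
force: [0.7, 1.0, -1.1]
opening: 0.249
gripper_force: 56.5
```

```bash
sed -i 's/range(184,262,3)/range(186,224,3)/' held.py; python3 held.py
```

```text
t 52.13 tcp [0.5269 0.0305 0.2452] yang 98.6 zax [-0.031  0.193 -0.981] F [ 0.7  1.  -1.1] open 0.249 g 56.5 q [-0.63  0.09  0.68  1.71 -0.25  1.41  1.82]
186 ...................................rrrrrrrrrrr....................................................................................
189 ..................................rrrrrrrrrrrrr...................................................................................
192 ...................................rrrrrrrrrrrr...................................................................................
195 .......................###########rrrrrrrrrrrrr...................................................................................
198 .....................##............rrrrrrrrrrrr.......................##################..........................................
201 ......#####################........rrrrrrrrrrrr......................###################..........................................
204 ......#########################....rrrrrrrrrrrr......................##################...........................................
207 ......#############################rrrrrrrrrrrr.....................###################...........................................
210 ......##############################rrrrrrrrrrr.....................####rrrrrrrrrrr####...........................................
213 ......#################rrrrrrrrrrr##rrrrrrrrrrrr....................##rrrrrrrrrrrrr####...........................................
216 .......###############rrrrrrrrrrrrrrrrrrrrrrrrr.....................rrrrrrrrrrrrrrr####...........................................
219 .......###############rrrrrrrrrrrrrrrrrrrrrrrrrr....................rrrrrrrrrrrrrrr####...........................................
222 .......###############rrrrrrrrrrrrrrrrrrrrrr.rrrr.................rrrrrrrrrrrrrrrrr####...........................................
```

```bash
python3 - <<'E'
from clipfit import *
import pickle
np.set_printoptions(precision=4,suppress=True)
c,s=pickle.load(open("held.pkl","rb")); R,t=s["orientation"],s["tcp_pos"]
n=np.array((-.148,.989)); A=np.array((.650,.0415)); e=np.array((-.989,-.148))
Q=np.array([plane(c,(230.7,r),.17) for r in(188,205)]); v=Q[:,:2]-A; print("bar",Q,np.degrees(np.arctan2(v[:,1],v[:,0]))%360)
for xo in(.009,.012):
    p,j=fit(c,s,(247.,220.),(236.8,199),xo); P,J=t+R@p-.012*R[:,0],t+R@j-.012*R[:,0]; print(xo,"pin",P,"jaw",J)
    print("lateral jaw",(J[:2]-Q[0,:2])@n,"pin",(P[:2]-Q[0,:2])@n,"out",(P[:2]-A)@e)
E
```

```text
bar [[0.517  0.0206 0.17  ]
 [0.5309 0.0223 0.17  ]] [188.9268 189.1647]
0.009 pin [0.5306 0.0258 0.23  ] jaw [0.5307 0.0247 0.1905]
lateral jaw 0.0020386195702520064 pin 0.0030874784010006457 out 0.12043073690118265
0.012 pin [0.5278 0.0242 0.237 ] jaw [0.5279 0.0232 0.199 ]
lateral jaw 0.0009884552402085617 pin 0.0019966888037639087 out 0.12341706196520018
```

step_arm(
  plan=[
    [0,-0.15,-1,0,0,0,1],
    [0,0,-1,0,0,0,1],
    [0,0,-1,0,0,0,1],
    [0,0,-1,0,0,0,1],
    [0,0,-0.9,0,0,0,1],
    [0,0,0,0,0,0,1],
    [0,0,0,0,0,0,1],
  ],
)

```text
time: 52.77
tcp_pos: [0.5269, 0.0284, 0.1958]
orientation: [[-0.989, -0.145, -0.031], [-0.149, 0.97, 0.195], [0.002, 0.197, -0.98]]
force: [-0.0, 0.3, -0.6]
opening: 0.249
gripper_force: 56.5
```

```bash
python3 held.py; python3 - <<'E'
from h import *
c=cam("scene"); H=cv2.cvtColor(c["image"],cv2.COLOR_RGB2HSV);h,S,V=[H[...,i] for i in range(3)]
for r in range(158,192): print(r,"".join("r" if (h[r,x]<6 or h[r,x]>174) and S[r,x]>110 else "#" if V[r,x]<60 else "." for x in range(230,275)))
E
```

```text
t 52.77 tcp [0.5269 0.0284 0.1958] yang 98.5 zax [-0.031  0.195 -0.98 ] F [-0.   0.3 -0.6] open 0.249 g 56.5 q [-0.61  0.13  0.68  1.78 -0.28  1.32  1.86]
186 ..........................................................................................................................w.......
189 ......................................w...........................................................................................
192 ............................................rrrrrrrrrr.rr.........................................................................
195 ............................................rrrrrrrrrrrrrrr.......................................................................
198 ............................................rrrrrrrrrrrrrrr...........##################..........................................
201 .......###################..................rrrrrrrrrrrrrrr..........###################..........................................
204 .......########################..............rrrrrrrrrrrrrr..........##################...........................................

[... 1809 characters left out ...]

178 ...............rrrrr.........................
179 ..............rrrrrr.........................
180 ..............rrrrrrr........................
181 ..............rrrrrrrr.......................
182 ..............rrrrrrrrrr.....................
183 ..............rrrrrrrrrr.....................
184 ................rrrrrrr......................
185 ..............##.............................
186 .............######..........................
187 .............######..........................
188 .............######..........................
189 ...............###...........................
190 .............................................
191 .............................................
```

The bar is centred between the jaws, allowing for the tilt. The jaw ends at scene row 189 put the pin at about 0.194. Releasing.

step_arm(
  plan=[
    [0,0,0,0,0,0,0.3],
    [0,0,0,0,0,0,0],
    [0,0,0,0,0,0,-0.3],
    [0,0,0,0,0,0,-0.6],
    [0,0,0,0,0,0,-1],
    [0,0,0,0,0,0,-1],
    [0,0,0,0,0,0,-1],
    [0,-0.2,1,0,0,0,-1],
    [0,-0.4,2,0,0,0,-1],
    [0,-0.4,2,0,0,0,-1],
    [0,-0.6,3,0,0,0,-1],
    [0,-0.6,3,-0.06,-0.01,0,-1],
    [-1,0,0,-0.07,-0.01,0,-1],
    [-2,0,0,-0.065,-0.01,0,-1],
    [-3,0,1,0,0,0,-1],
    [-3,0,1,0,0,0,-1],
    [0,0,0,0,0,0,-1],
    [0,0,0,0,0,0,-1],
  ],
)

```text
time: 54.37
tcp_pos: [0.437, 0.0064, 0.3283]
orientation: [[-0.989, -0.149, 0.003], [-0.149, 0.989, 0.004], [-0.003, 0.003, -1.0]]
force: [0.6, -0.1, -0.4]
opening: 1.001
gripper_force: 0.0
```

```bash
python3 chk.py 188.5 | grep -v "lat [-]*0.1"; python3 - <<'E'
from h import *
c=cam("scene"); H=cv2.cvtColor(c["image"],cv2.COLOR_RGB2HSV);h,S,V=[H[...,i] for i in range(3)]
for r in range(158,224): print(r,"".join("r" if (h[r,x]<6 or h[r,x]>174) and S[r,x]>110 else "w" if V[r,x]>165 and S[r,x]<45 else "B" if 100<h[r,x]<125 and S[r,x]>110 else "#" if V[r,x]<60 else "." for x in range(236,330)))
E
```

```text
t 54.37 tcp [0.437  0.0064 0.3283] yang 98.6 zax [ 0.003  0.004 -1.   ] F [ 0.6 -0.1 -0.4] open 1.001 g 0.0 q [-0.75 -0.21  0.53  1.76  0.1   1.56  1.5 ]
red [261. 241.] 157 out 0.163 lat 0.001 box out [0.152 0.173] lat [-0.002  0.005]
red [247. 273.] 605 out 0.128 lat 0.016 box out [0.098 0.16 ] lat [-0.003  0.034]
red [277. 273.] 593 out 0.129 lat -0.013 box out [0.098 0.16 ] lat [-0.032  0.006]
red [350. 314.] 166 out 0.080 lat -0.089 box out [0.07  0.091] lat [-0.098 -0.08 ]
red [177. 356.] 2243 out 0.026 lat 0.092 box out [-0.034  0.089] lat [0.043 0.14 ]
white [262. 310.] 457 out 0.075 lat 0.000 box out [0.052 0.084] lat [-0.019  0.018]
white [311. 327.] 389 out 0.051 lat -0.053 box out [0.035 0.066] lat [-0.09  -0.015]
white [227. 332.] 184 out 0.045 lat 0.039 box out [0.036 0.055] lat [0.018 0.06 ]
white [196. 347.] 304 out 0.025 lat 0.074 box out [0.004 0.045] lat [0.062 0.085]
white [243. 363.] 133 out 0.002 lat 0.023 box out [-0.016  0.017] lat [0.009 0.034]
white [281. 362.] 113 out 0.003 lat -0.021 box out [-0.016  0.017] lat [-0.033 -0.009]
158 .........................
[... 5804 characters left out ...]
.......
217 ..................rrr.#####....#####..............................###.rrrrrr..................
218 ...................rr..###.....#####.........................###.#####...rrrr.................
219 ........................#.......####........................####..######.rrrrr................
220 ..................................#.........................####..#######.rrr.................
221 ............................................................###....######.rr..................
222 ....................................................................####......................
223 .....................................................................##.......................
```

Clip 2 is clamped upright: its pads are symmetric at lat +16/-13 mm, their tops level with the bolted ones. The carrier sits at 75 mm out. No other blue carrier stands on the bench, so I'll settle briefly and hand in.

step_arm(
  plan=[
    [0,0,2,0,0,0,-1],
    [0,0,2,0,0,0,-1],
    [0,0,0,0,0,0,-1],
    [0,0,0,0,0,0,-1],
    [0,0,0,0,0,0,-1],
    [0,0,0,0,0,0,-1],
    [0,0,0,0,0,0,-1],
    [0,0,0,0,0,0,-1],
    [0,0,0,0,0,0,-1],
    [0,0,0,0,0,0,-1],
    [0,0,0,0,0,0,-1],
    [0,0,0,0,0,0,-1],
  ],
)

```text
time: 55.47
tcp_pos: [0.4372, 0.0065, 0.3665]
orientation: [[-0.989, -0.149, -0.0], [-0.149, 0.989, 0.001], [0.0, 0.001, -1.0]]
force: [-0.3, 0.3, -0.5]
opening: 1.001
gripper_force: 0.0
```

```bash
python3 -c "
from h import *
st(); print(bot.close_job())"
```

```text
t 55.47 tcp [0.4372 0.0065 0.3665] yang 98.6 zax [-0.     0.001 -1.   ] F [-0.3  0.3 -0.5] open 1.001 g 0.0 q [-0.75 -0.21  0.53  1.68  0.1   1.64  1.5 ]
the job is handed in; nothing more can be done
None
```

Both blue carriers that were standing on the bench now hang on branches P and R, each secured with an upright red clip, and I handed the job in at 55 s; no verdict came back.

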